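# Get the boxed-in battery pack onto its charger and restore the shelf board

## Task

The yellow drill battery on the wooden board is boxed in by a red spray can, a green glue bottle and a blue oil tin. Leaving the battery where it is, first move all three onto the grey side tray, then seat the battery in the charger's recess while they are still on the tray, and then stand each one back in the middle of the mat of its own colour. Keep the three upright all the time, set everything down rather than dropping it, and let go of it all.

Things in the scene. Friction and masses are not known exactly. Their poses are not given: they have to be found in the camera images.
- spray_can (a point): Red spray can with a grey metal shoulder and a red cap, standing on the red mat at the start: round, 52 mm diameter up to 98 mm, 130 mm tall in all. The point is its centre, 65 mm above its foot; z up. About 0.3 kg.
- glue_bottle (a point): Green glue bottle with a white pointed nozzle, standing on the green mat at the start: round, 52 mm diameter up to 90 mm, 130 mm tall in all. The point is its centre, 65 mm above its foot; z up. About 0.3 kg.
- oil_tin (a point): Blue rectangular oil tin with a small steel screw cap off-centre on top, standing on the blue mat at the start: 46 mm (its x) by 64 mm (its y), flat top at 112 mm, cap to 130 mm. The point lies on its centre line, 65 mm above its foot; z up. Its x is within 0.12 rad of the mat's x. About 0.3 kg.
- battery (a point): Yellow drill battery pack with a black base band and black and copper contacts on top, lying in the middle of the wooden board (top 12 mm above the table) between the three others: 56 mm (its x) by 96 mm (its y) by 50 mm high. The point is its centre, 25 mm above its underside. Its faces are about 40 mm from the containers beside it. About 0.45 kg.
- red_mat: Fixed flat red mat, 80 x 80 mm, 2 mm thick, lying on the wooden board (board top 12 mm above the table): the home place of the spray can. Origin at the centre of its underside; z up, its top is 2 mm above the origin. x points along the board's long side, away from the robot; two mats lie side by side in the board's near half, one in its far half, and which is which changes.
- green_mat: Fixed flat green mat, 80 x 80 mm, 2 mm thick, lying on the wooden board (board top 12 mm above the table): the home place of the glue bottle. Origin at the centre of its underside; z up, its top is 2 mm above the origin. x points along the board's long side, away from the robot; two mats lie side by side in the board's near half, one in its far half, and which is which changes.
- blue_mat: Fixed flat blue mat, 80 x 80 mm, 2 mm thick, lying on the wooden board (board top 12 mm above the table): the home place of the oil tin. Origin at the centre of its underside; z up, its top is 2 mm above the origin. x points along the board's long side, away from the robot; two mats lie side by side in the board's near half, one in its far half, and which is which changes.
- side_tray: Fixed empty grey tray, the side area: 250 mm (its x) by 200 mm (its y), walls 4 mm thick and 20 mm high, floor 4 mm thick. Origin at the centre of its underside. It stands left or right of the board.
- charger_bay (a point): Centre of the floor of the recess on top of the fixed black charger (100 x 136 mm, 30 mm high); the recess is 72 x 112 mm, floor 30 mm above the table, with an orange rim 8 mm wide and 8 mm high around it. The recess's long side is along the point's y; the battery lies in it upright with its own long side (y) that way, either way round. It stands on the other side of the board from the tray.
Mind the look-alikes: they are no part of the job. There is more than one size of the part that bears glue_bottle; the job needs the larger.

How it is judged:
On the way, in this order (a step that is already met when the one before it is completed fails the run):
1. can, bottle and tin all stand in the side tray, the battery still in its place (x of spray_can in the frame of side_tray between -0.105 and 0.105 m and y of spray_can in the frame of side_tray between -0.08 and 0.08 m and z of each of spray_can, glue_bottle, oil_tin in the frame of side_tray below 0.077 m and angle between each of spray_can, glue_bottle, oil_tin's own z axis and vertical below 0.15 rad and x of glue_bottle in the frame of side_tray between -0.105 and 0.105 m and y of glue_bottle in the frame of side_tray between -0.08 and 0.08 m and x of oil_tin in the frame of side_tray between -0.105 and 0.105 m and y of oil_tin in the frame of side_tray between -0.08 and 0.08 m and distance of battery from where it was at the start of the episode below 0.03 m), for 0.2 s.
2. battery seated in the charger's recess and let go, the three still standing in the tray (x of spray_can in the frame of side_tray between -0.105 and 0.105 m and y of spray_can in the frame of side_tray between -0.08 and 0.08 m and z of each of spray_can, glue_bottle, oil_tin in the frame of side_tray below 0.077 m and angle between each of spray_can, glue_bottle, oil_tin's own z axis and vertical below 0.15 rad and x of glue_bottle in the frame of side_tray between -0.105 and 0.105 m and y of glue_bottle in the frame of side_tray between -0.08 and 0.08 m and x of oil_tin in the frame of side_tray between -0.105 and 0.105 m and y of oil_tin in the frame of side_tray between -0.08 and 0.08 m and horizontal distance between battery and charger_bay below 0.013 m and z of battery in the frame of charger_bay below 0.03 m and angle between the y axis of battery and the y axis of charger_bay, either way round below 0.25 rad and angle between battery's own z axis and vertical below 0.1 rad and contact force between the fingers and battery_b below 0.1 N), for 0.2 s.
At the end, for the whole second after the job is handed in: Can, bottle and tin each stand upright (within 0.1 rad) and at rest on the mat of their own colour, within 15 mm of its centre; the battery rests flat in the charger's recess, within 13 mm of its centre and 0.25 rad of its direction; all released (horizontal distance between spray_can and red_mat below 0.015 m and z of spray_can in the frame of red_mat between 0.06 and 0.073 m and angle between each of spray_can, glue_bottle, oil_tin, battery's own z axis and vertical below 0.1 rad and linear speed of each of can_b, bottle_b, tin_b, battery_b below 0.02 m/s and horizontal distance between glue_bottle and green_mat below 0.015 m and z of glue_bottle in the frame of green_mat between 0.06 and 0.073 m and horizontal distance between oil_tin and blue_mat below 0.015 m and z of oil_tin in the frame of blue_mat between 0.06 and 0.073 m and horizontal distance between battery and charger_bay below 0.013 m and z of battery in the frame of charger_bay below 0.03 m and angle between the y axis of battery and the y axis of charger_bay, either way round below 0.25 rad); the robot touches nothing.
It fails at once if the can, the bottle or the tin is tilted by more than 0.5 rad (angle between any of spray_can, glue_bottle, oil_tin's own z axis and vertical above 0.5 rad).
It fails at once if the can, the bottle, the tin or the battery is dropped (falls free, faster than 0.6 m/s out of the fingers) ((contact force between the fingers and can_b below 0.05 N and linear speed of can_b above 0.6 m/s) or (contact force between the fingers and bottle_b below 0.05 N and linear speed of bottle_b above 0.6 m/s) or (contact force between the fingers and tin_b below 0.05 N and linear speed of tin_b above 0.6 m/s) or (contact force between the fingers and battery_b below 0.05 N and linear speed of battery_b above 0.6 m/s)).
It also fails if it takes over 144 s, if anything falls off the work surface, if the arm or the gripper's body presses on something with over 40 N, if the wrist force passes 120 N, or if a joint passes its speed limit or range.

## Robot

A 7-joint arm with a two-finger parallel gripper is mounted at the origin on the work surface. World frame = base frame: x ahead of the robot, y to its left, z up, the work surface at z = 0. Lengths are in m, angles in rad, forces in N, time in s.
With the tool pointing down it reaches from about 0.4 to 0.875 m from the base axis. Payload 19.3 kg.
Tool frame: the origin (TCP) lies at the very end of the fingers, on their centre line; the grasp point (between the pads) lies 19 mm behind it; z points along the fingers, y is the direction in which the jaws open and shut (so a half turn about z gives the same grasp; the last joint's range is limited). The gripper opens to 85 mm and grips with 20 to 120 N. Pads are 22 mm wide; open, the fingers measure 114 mm over their backs; the gripper's body (76 mm by 85 mm) begins 54 mm behind the grasp point. The pads swing forward as they close: fully open they stand 13 mm farther back than shut.
Start: joints at [-1.285, 0.521, -0.036, 1.599, 0.021, 1.021, -0.113], TCP at [0.218, 0.586, 0.193] pointing down, gripper open.
Joint ranges: [-2.91, 2.91], [-0.3, 2.13], [-1.5, 1.42], [0.17, 2.43], [-1.26, 4.41], [0.16, 1.93], [-2.52, 2.52]. Speed limits (rad/s): [1.89, 1.89, 2.39, 2.39, 3.01, 3.01, 3.01].

## Interface

Orientations are given as [roll, pitch, yaw] about the fixed x, y, z axes, in that order (R = Rz(yaw) Ry(pitch) Rx(roll)).
In Python, from workcell import bot, grab_frame, calibration, workorder gives the robot as it stands.
- The arm moves only by the tool move_arm, never from a script. Its arguments are lists of equal length, an entry for each row: "jaw": the closure in counts, from 0 (fully open) to 255 (shut); "dp": the shift along the tool's x, y, z in units of 800 mm (1.0 is 800 mm), a list of three; "rotation": the turn, a rotation vector about the tool's x, y, z in units of pi rad (1.0 is pi rad), a list of three. In form: {"jaw": [jaw, ...], "dp": [[dx, dy, dz], ...], "rotation": [[rx, ry, rz], ...]}. A call has 1 to 10 rows; each row shifts and turns the commanded pose from where the row before left it, along the tool's axes as they then stand; what a row does not reach is not made up. A row lasts 1/8 s, in which the tool goes at most 62.5 mm and 10.7 degrees, less where a joint would pass 70% of its speed; a pose out of reach is approached as far as the arm can. A call with a number of a shift or a turn outside -1 to 1 is refused whole. A call with a gripper value outside its range is refused whole. The fingers move at their own pace and stop on an object; "squeeze" is the grip in N (left out, the last holds). Time passes only in rows, so rows that do not move let the fingers close. It gives the time, the measured TCP pose, the force and the opening at its end, in the units of the state.
- bot.observe(): the state, without advancing time (a new reading comes with each control period).
- grab_frame(name): name is "scene" or "top" or "wrist"; returns the picture (384x512x3 uint8, blue, green, red); there is no depth.
- calibration(name): a dict with "camera_matrix" (3x3 intrinsics, pixels), "T" (4x4, takes a point from camera to world coordinates). Camera axes: x right, y down, z forward; pixel columns grow to the right and rows downward; lengths in m; the calibration is good to about 2 mm. A picture is of the moment at which its call begins: read the wrist's pose just before it. calibration takes no time and is no camera call; for the wrist camera it gives the pose at the moment of the call.
- workorder.job_done(): hands the job in, once; it reports no verdict.
The state is a dict: "clock": time; "qpos": joint angles; "qd": joint speeds; "joint_efforts": joint torques, N m; "position": TCP position; "tool_rot": TCP orientation; "force": force on the tool from outside, world axes, zero at the start; "moment": the same for the moment, N m; "grip_width": finger opening in m.
Only numpy, scipy, OpenCV 4.12 (cv2) and the standard library are available. Lean on these libraries where they do the work, as an engineer would, in place of code of your own. Each camera call takes 0.05 s, during which the arm holds its last target. There are 200 camera calls.

## Working session

There is one attempt and no reset: what is moved stays moved. The work goes in short steps, Python scripts to look and compute and a tool call to move; the robot and the scene stay as the last step left them, time stands still between calls to the robot, and variables do not carry over. Pictures are saved under pics/ and viewed, about 12 in all and at most 16, crops included, and the job is handed in when it is done.

Besides the shell and the picture viewer there is one more tool, called after ">>>" by a JSON object that holds its "method" and its "body", one argument or row to a line. move_arm: Moves the arm, as the interface text tells. Shifts and turns lie within -1 to 1; 1 stands for 800 mm of shift or pi rad of turn. Its arguments: {"type":"object","properties":{"jaw":{"type":"array","items":{"type":"number"}},"dp":{"type":"array","items":{"type":"array","items":{"type":"number","minimum":-1,"maximum":1}}},"rotation":{"type":"array","items":{"type":"array","items":{"type":"number","minimum":-1,"maximum":1}}},"squeeze":{"type":"number"}},"required":["jaw","dp","rotation"]}

```bash
ls; mkdir -p pics; python3 - <<'E'
from workcell import bot, grab_frame, calibration
import cv2
print(bot.observe())
for n in("top","scene"):
    c=calibration(n);print(n,c)
    cv2.imwrite(f"pics/{n}0.png",grab_frame(n))
E
```

```text
pics
{'clock': 0.0, 'qpos': array([-1.28521088,  0.52199438, -0.03633169,  1.60002585,  0.02118246,
        1.02108577, -0.11281396]), 'qd': array([ 1.31715060e-03, -8.01136727e-04,  7.56758964e-05,  4.37743579e-04,
       -1.44543356e-03, -1.10576220e-03,  9.67687480e-04]), 'joint_efforts': array([ 4.46659942e-05, -9.27099895e+01,  1.97887927e+00, -3.69965744e+01,
        1.77231448e-02,  7.47269980e-03, -4.75821622e-06]), 'position': array([0.21759975, 0.58548343, 0.19263154]), 'tool_rot': array([-3.14046538e+00,  6.38689126e-05,  2.78577818e+00]), 'force': array([0.48846649, 0.43205366, 0.57686777]), 'moment': array([-0.00802388, -0.02798721, -0.0298769 ]), 'grip_width': 0.08556167585316013}
top {'camera_matrix': array([[431.27875539,   0.        , 251.93183981],
       [  0.        , 431.27875539, 194.75702379],
       [  0.        ,   0.        ,   1.        ]]), 'T': array([[ 0.02696995, -0.99517759,  0.09430904,  0.42377483],
       [-0.99920625, -0.02407123,  0.03174027, -0.00461269],
       [-0.02931707, -0.09509021, -0.99503686,  1.25264324],
       [ 0.        ,  0.        ,  0.        ,  1.        ]])}
scene {'camera_matrix': array([[353.33775889,   0.        , 249.89416175],
       [  0.        , 353.33775889, 190.38873624],
       [  0.        ,   0.        ,   1.        ]]), 'T': array([[ 0.55853638,  0.68715566, -0.46460113,  0.89393274],
       [ 0.82945925, -0.46665379,  0.30697164, -0.21681658],
       [-0.00587057, -0.55682253, -0.83061074,  0.73105555],
       [ 0.        ,  0.        ,  0.        ,  1.        ]])}
```

View pics/top0.png

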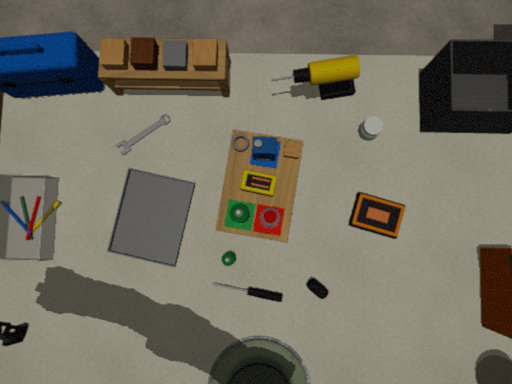

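View pics/scene0.png

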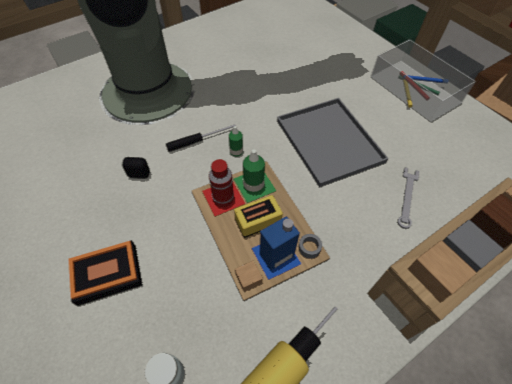

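Look-alikes: the small green bottle at top (229,258) versus the large one at (238,212) on the green mat. The job needs the large one. Next is an enlarged crop to confirm this and to measure from.

```bash
cat > h.py <<'E'
import numpy as np, cv2
from workcell import bot, grab_frame, calibration
def w(uv,z,c):
    """pixel -> world at height z"""
    d=np.linalg.inv(c["camera_matrix"])@[uv[0],uv[1],1]; d=c["T"][:3,:3]@d; o=c["T"][:3,3]
    return o+d*(z-o[2])/d[2]
def px(p,c):
    q=np.linalg.inv(c["T"])@[*p,1]; q=c["camera_matrix"]@q[:3]; return q[:2]/q[2]
def crop(im,x0,y0,x1,y1,s):
    o=cv2.resize(im[y0:y1,x0:x1],None,fx=s,fy=s,interpolation=cv2.INTER_CUBIC)
    for x in range(-(-x0//10)*10,x1,10): cv2.line(o,((x-x0)*s,0),((x-x0)*s,6),(255,0,255),1); cv2.putText(o,str(x),((x-x0)*s,16),0,.3,(255,0,255),1)
    for y in range(-(-y0//10)*10,y1,10): cv2.line(o,(0,(y-y0)*s),(6,(y-y0)*s),(255,0,255),1); cv2.putText(o,str(y),(8,(y-y0)*s+4),0,.3,(255,0,255),1)
    return o
E
python3 - <<'E'
from h import *
im=cv2.imread("pics/top0.png"); o=np.zeros((600,800,3),np.uint8)
def put(a,x,y): o[y:y+a.shape[0],x:x+a.shape[1]]=a
put(crop(im,212,124,306,244,5),0,0); put(crop(im,105,165,200,270,3),480,0); put(crop(im,345,188,410,242,4),480,330)
cv2.imwrite("pics/c1.png",o)
E
```

```text
(no output)
```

View pics/c1.png

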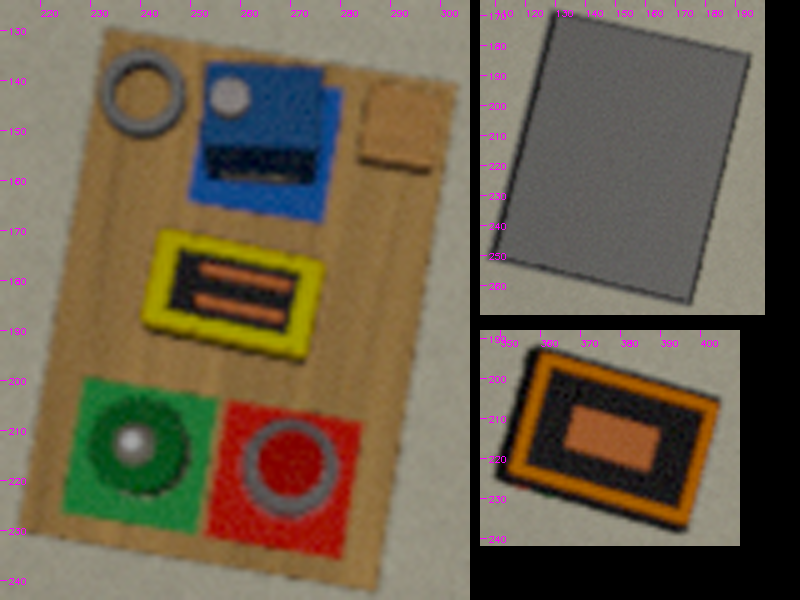

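Crop: the large green bottle with the white nozzle stands on the green mat at (239.6,213), the can at (270,217), the tin at (264.7,145), and the battery at (259,183) on the board. The tray is on the left and the charger on the right. The small bottle at (229,258) is off the board and is the decoy. Next I convert the pixels to world positions.

```bash
python3 - <<'E'
from h import *
c=calibration("top")
def q(n,pts,z,s=5,x0=212,y0=124,ox=0,oy=0):
    P=np.array([w((x0+(x-ox)/s,y0+(y-oy)/s),z,c)[:2] for x,y in pts]); e=np.diff(np.vstack([P,P[:1]]),axis=0)
    print(n,"c",P.mean(0).round(4), "len",np.linalg.norm(e,axis=1).round(4) if len(pts)>1 else "","ang",np.degrees(np.arctan2(e[:,1],e[:,0])).round(1))
q("red",[(225,401),(361,422),(341,558),(205,535)],.014)
q("green",[(85,378),(219,400),(198,534),(63,512)],.014)
q("blue",[(342,88),(190,200)],.014); q("blue edges",[(342,88),(322,222),(190,200)],.014)
q("board",[(105,28),(457,85),(377,592),(20,532)],.012)
q("bat",[(162,229),(325,260),(305,360),(143,325)],.062)
q("bottle",[(138,444)],.104);q("nozzle",[(133,440)],.144)
q("can",[(290,467)],.112)
q("tin",[(207,62),(322,68),(320,150),(205,143)],.126)
q("tray",[(555,12),(750,55),(690,303),(493,260)],.02,3,105,165,480,0)
q("charger",[(540,350),(719,401),(687,525),(510,473)],.038,4,345,188,480,330)
E
```

```text
red c [ 0.4703 -0.0148] len [0.079  0.0787 0.0788 0.0778] ang [-97.4 172.8  82.   -7. ]
green c [0.4814 0.0669] len [0.0785 0.0779 0.0786 0.0782] ang [-97.9 172.6  82.3  -7.5]
blue c [ 6.648e-01 -5.000e-04] len [0.1103 0.1103] ang [128.1 -51.9]
blue edges c [ 0.6497 -0.0116] len [0.0798 0.0777 0.1103] ang [172.8  81.7 -51.9]
board c [0.5694 0.0126] len [0.2088 0.2979 0.2075 0.2989] ang [-98.2 172.1  82.1  -7.6]
bat c [0.5708 0.0154] len [0.0925 0.057  0.092  0.0549] ang [-99.6 170.   79.1  -9.5]
bottle c [0.4835 0.0636] len  ang [0.]
nozzle c [0.4834 0.0639] len  ang [0.]
can c [ 0.473  -0.0176] len  ang [0.]
tin c [0.6635 0.0011] len [0.0612 0.0441 0.061  0.0437] ang [-9.190e+01  1.799e+02  8.770e+01  1.000e-01]
tray c [0.469  0.3197] len [0.1954 0.2426 0.194  0.2448] ang [-101.1  168.7   79.6  -11. ]
charger c [ 0.4914 -0.3209] len [0.1285 0.0897 0.1266 0.0892] ang [-104.8  165.5   75.   -13.3]
```

>>> {"method": "move_arm", "body": {
  "jaw": [0,0,0,0,0,0,0,0,0],
  "dp": [
    [0,0,-0.02],
    [0,0,-0.02],
    [0,0,-0.02],
    [0,0,0],
    [0,0,0],
    [0,0,0],
    [0,0,0],
    [0,0,0],
    [0,0,0]
  ],
  "rotation": [
    [0,0,0.054],
    [0,0,0.054],
    [0,0,0.054],
    [0,0,0.054],
    [0,0,0.054],
    [0,0,0.054],
    [0,0,0.054],
    [0,0,0.053],
    [0,0,0]
  ]
}}

```text
clock: 1.23
position: [0.2175, 0.5857, 0.2409]
tool_rot: [3.141, 0.001, 1.433]
force: [-0.2, -0.6, 0.7]
grip_width: 0.0848
```

```bash
cat > go.py <<'E'
import sys; from h import *
from scipy.spatial.transform import Rotation as R
s=bot.observe(); r=R.from_euler("xyz",s["tool_rot"])
print("t",s["clock"].__round__(2),"pos",s["position"].round(4),"rpy deg",np.degrees(s["tool_rot"]).round(2),"F",s["force"].round(1),"w",round(s["grip_width"],4),"q",s["qpos"].round(2))
for a in sys.argv[1:]:
    t=np.array([float(v) for v in a.split(",")]); d=r.inv().apply(t[:3]-s["position"])/.8
    print(a,"units",d.round(4), "dist",np.linalg.norm(d).round(3), "rz units",(((np.degrees(s["tool_rot"][2])-t[3]+180)%360-180)/180).round(4) if len(t)>3 else "")
E
python3 go.py 0.4835,0.0638,0.24,81
```

```text
t 1.23 pos [0.2175 0.5857 0.2409] rpy deg [1.7999e+02 4.0000e-02 8.2090e+01] F [-0.2 -0.6  0.7] w 0.0848 q [-1.5   0.49  0.29  1.56 -0.15  1.12 -1.32]
0.4835,0.0638,0.24,81 units [-0.6005  0.4191  0.0016] dist 0.732 rz units 0.0061
```

>>> {"method": "move_arm", "body": {
  "jaw": [0,0,0,0,0,0,0,0,0,0],
  "dp": [
    [-0.05,0.035,0],
    [-0.05,0.035,0],
    [-0.05,0.035,0],
    [-0.05,0.035,0],
    [-0.05,0.035,0],
    [-0.05,0.035,0],
    [-0.05,0.035,0],
    [-0.05,0.035,0],
    [-0.05,0.035,0],
    [-0.05,0.035,0]
  ],
  "rotation": [
    [0,0,0],
    [0,0,0],
    [0,0,0],
    [0,0,0],
    [0,0,0],
    [0,0,0],
    [0,0,0],
    [0,0,0],
    [0,0,0],
    [0,0,0]
  ]
}}

```text
clock: 2.48
position: [0.4401, 0.1494, 0.2413]
tool_rot: [3.141, -0.0, 1.437]
force: [0.8, 1.1, 0.5]
grip_width: 0.0853
```

>>> {"method": "move_arm", "body": {
  "jaw": [0,0,0],
  "dp": [
    [-0.05,0.035,0],
    [-0.05,0.035,0],
    [0,0,0]
  ],
  "rotation": [
    [0,0,0],
    [0,0,0],
    [0,0,0.006]
  ]
}}

```text
clock: 2.85
position: [0.4849, 0.0605, 0.2412]
tool_rot: [3.141, 0.001, 1.412]
force: [0.1, 0.1, -0.4]
grip_width: 0.0852
```

```bash
python3 - <<'E'
from h import *
c=calibration("wrist"); im=grab_frame("wrist")
np.savez("pics/w1.npz",K=c["camera_matrix"],T=c["T"]); cv2.imwrite("pics/w1.png",im)
print(c["T"].round(3)); print(px((.4835,.0638,.144),c),px((.473,-.0176,.144),c))
E
python3 go.py 0.4835,0.0638,0.077,81
```

```text
[[ 0.987 -0.15  -0.052  0.499]
 [-0.158 -0.933 -0.325  0.143]
 [ 0.     0.329 -0.944  0.421]
 [ 0.     0.     0.     1.   ]]
[252.14437875 178.74605277] [254.52785971 246.38442279]
t 2.9 pos [0.4842 0.0625 0.2411] rpy deg [-1.7999e+02  3.0000e-02  8.0920e+01] F [-0.1  1.1 -0.1] w 0.0851 q [-0.69  0.28  0.54  1.91 -0.17  1.   -0.23]
0.4835,0.0638,0.077,81 units [ 0.0015 -0.0011  0.2051] dist 0.205 rz units -0.0004
```

View pics/w1.png

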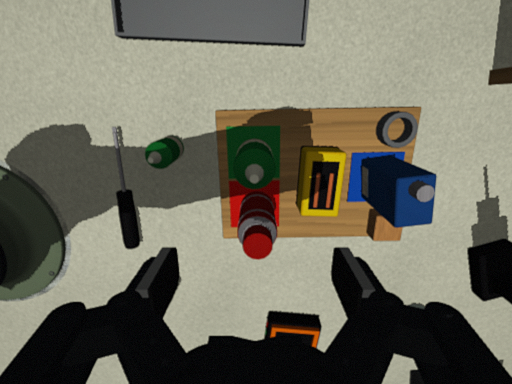

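```bash
python3 - <<'E'
from h import *
d=np.load("pics/w1.npz"); c=dict(camera_matrix=d["K"],T=d["T"])
print(d["K"][0,0])
for n,uv,z in[("nozzle",(254,173),.144),("can cap",(257.5,243.5),.144),("tcp",(0,0),0)]: print(n,w(uv,z,c).round(4))
print(px((.4842,.0625,.2411),c))
cv2.imwrite("pics/w1c.png",crop(cv2.imread("pics/w1.png"),215,100,445,265,3))
E
```

```text
270.3685418130347
nozzle [0.4865 0.0697 0.144 ]
can cap [ 0.477  -0.0144  0.144 ]
tcp [0.186 0.318 0.   ]
[252.16408433 217.40575412]
```

View pics/w1c.png

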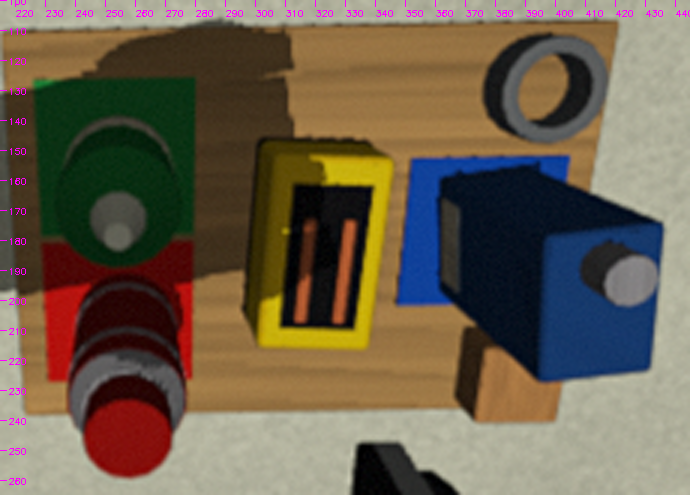

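>>> {"method": "move_arm", "body": {
  "jaw": [0,0,0,0,0,0],
  "dp": [
    [0.001,-0.001,0.041],
    [0,0,0.041],
    [0,0,0.041],
    [0,0,0.041],
    [0,0,0.041],
    [0,0,0]
  ],
  "rotation": [
    [0,0,0],
    [0,0,0],
    [0,0,0],
    [0,0,0],
    [0,0,0],
    [0,0,0]
  ],
  "squeeze": 40
}}

```text
clock: 3.65
position: [0.4817, 0.0655, 0.0758]
tool_rot: [-3.138, 0.001, 1.416]
force: [-0.3, 0.1, 1.5]
grip_width: 0.0856
```

>>> {"method": "move_arm", "body": {
  "jaw": [255,255,255,255,255,255,255,255],
  "dp": [
    [0,0,0],
    [0,0,0],
    [0,0,0],
    [0,0,0],
    [0,0,0],
    [0,0,0],
    [0,0,0],
    [0,0,0]
  ],
  "rotation": [
    [0,0,0],
    [0,0,0],
    [0,0,0],
    [0,0,0],
    [0,0,0],
    [0,0,0],
    [0,0,0],
    [0,0,0]
  ]
}}

```text
clock: 4.65
position: [0.4847, 0.0649, 0.0782]
tool_rot: [3.139, -0.001, 1.413]
force: [1.6, -0.5, 9.2]
grip_width: 0.0236
```

```bash
python3 go.py 0.4197,0.3803,0.16,81
```

```text
t 4.65 pos [0.4847 0.0649 0.0782] rpy deg [ 1.7984e+02 -6.0000e-02  8.0950e+01] F [ 1.6 -0.5  9.2] w 0.0236 q [-0.57  0.52  0.41  2.07 -0.35  0.61 -0.07]
0.4197,0.3803,0.16,81 units [ 0.3766 -0.142  -0.1023] dist 0.415 rz units -0.0003
```

```bash
python3 - <<'E'
from h import *
im=grab_frame("scene"); cv2.imwrite("pics/s1.png",im); cv2.imwrite("pics/s1c.png",crop(im,170,80,350,260,3))
E
```

```text
(no output)
```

View pics/s1c.png

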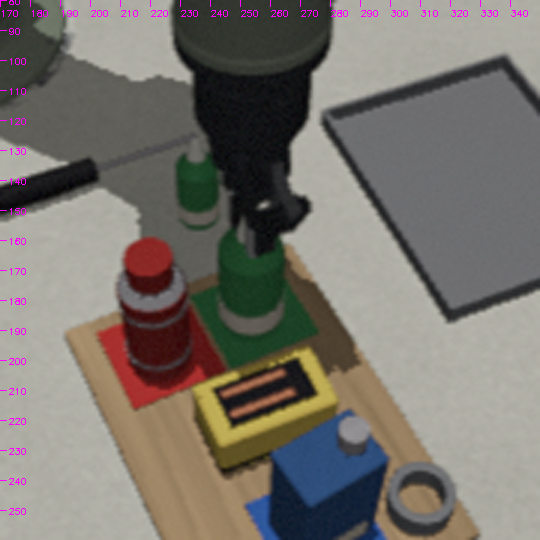

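```bash
python3 - <<'E'
from h import *
c=calibration("scene")
for n,p in dict(tcp=(.4847,.0649,.0782),foot=(.4835,.0638,.014),shoulder=(.4835,.0638,.104),tip=(.4835,.0638,.144),matc=(.4814,.0669,.014)).items(): print(n,px(p,c).round(1))
im=grab_frame("wrist"); a=crop(im,130,80,430,384,2); b=crop(cv2.imread("pics/s1.png"),225,110,285,200,6)
o=np.zeros((608,600+200,3),np.uint8); o[:a.shape[0],:600]=a; o=o[:600]
b=cv2.resize(b,(200,300)); o[:300,600:]=b
cv2.imwrite("pics/w2.png",o)
E
```

```text
tcp [253.7 169.2]
foot [253.  184.8]
shoulder [253.1 162.1]
tip [253.1 150.6]
matc [253.6 183.7]
```

View pics/w2.png

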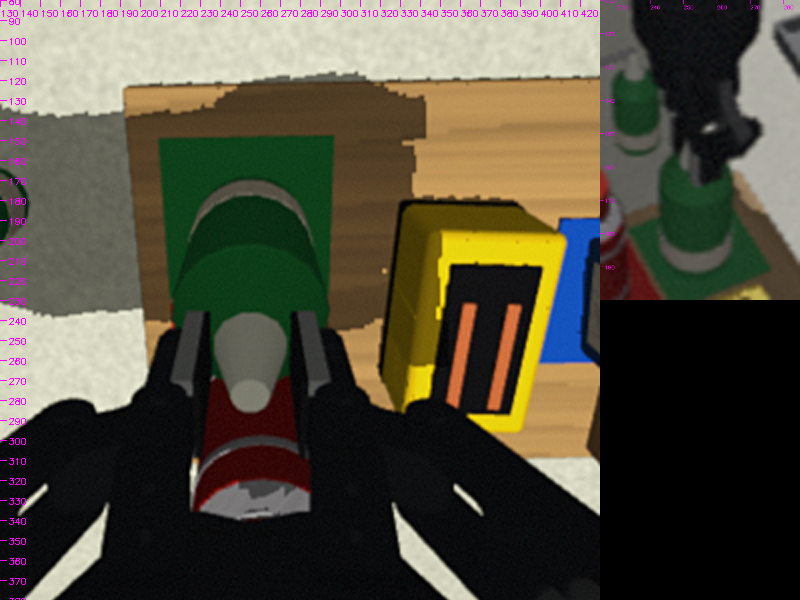

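>>> {"method": "move_arm", "body": {
  "jaw": [180,100,0,0,0,0],
  "dp": [
    [0,0,0],
    [0,0,0],
    [0,0,0],
    [0,0,0],
    [0,0,0],
    [0,0,0]
  ],
  "rotation": [
    [0,0,0],
    [0,0,0],
    [0,0,0],
    [0,0,0],
    [0,0,0],
    [0,0,0]
  ]
}}

```text
clock: 5.5
position: [0.4833, 0.0648, 0.0772]
tool_rot: [-3.142, 0.0, 1.413]
force: [0.3, -0.7, -0.3]
grip_width: 0.0855
```

```bash
python3 go.py 0.4835,0.0638,0.073,81; python3 - <<'E'
from h import *
im=grab_frame("wrist"); a=crop(im,130,80,430,384,2)[:600]
b=crop(grab_frame("scene"),225,110,285,200,3)
o=np.zeros((600,780,3),np.uint8); o[:,:600]=a; o[:270,600:]=b
cv2.imwrite("pics/w3.png",o)
E
```

```text
t 5.5 pos [0.4833 0.0648 0.0772] rpy deg [-179.99    0.     80.95] F [ 0.3 -0.7 -0.3] w 0.0855 q [-0.56  0.52  0.41  2.07 -0.35  0.61 -0.07]
0.4835,0.0638,0.073,81 units [-0.0012  0.0005  0.0052] dist 0.005 rz units -0.0003
```

View pics/w3.png

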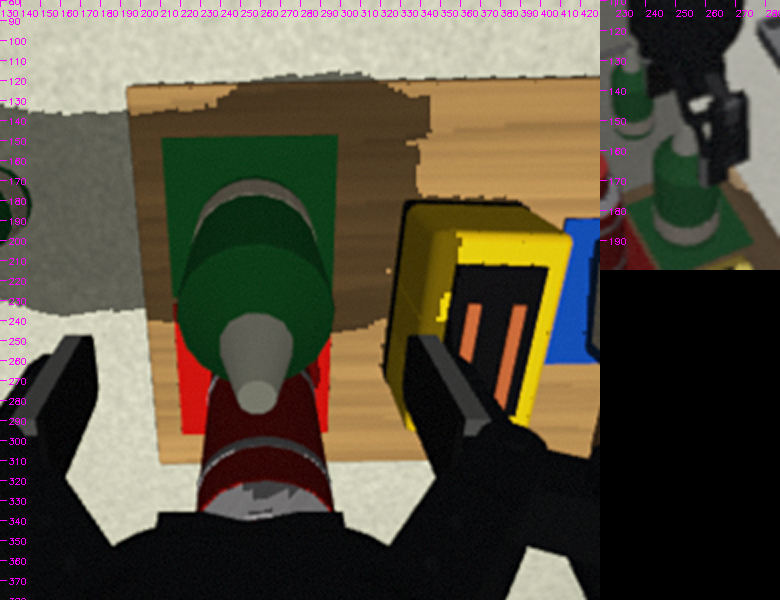

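```bash
python3 - <<'E'
from h import *
c=calibration("wrist")
print(c["T"][:3,3].round(4))
for z in(.077,.09,.104,.12,.144): print(z,px((.4833,.0648,z),c).round(1),px((.5245,.059,z),c).round(1))
E
```

```text
[0.4974 0.1468 0.2575]
0.077 [253.6 219.7] [310.5 218.8]
0.09 [253.5 227.7] [314.2 226.7]
0.104 [253.4 237.6] [318.8 236.5]
0.12 [253.2 250.9] [324.9 249.7]
0.144 [252.9 276.4] [336.7 275.2]
```

```bash
python3 - <<'E'
from h import *
c=calibration("scene")
for z in(.077,.09,.104,.12): print(z,px((.5245,.059,z),c).round(1),px((.532,.059,z),c).round(1))
c=calibration("wrist")
for z in(.077,.09,.104,.12): print(z,px((.5245,.070,z),c).round(1),px((.5245,.048,z),c).round(1))
E
```

```text
0.077 [261.5 182.3] [263.4 184.5]
0.09 [261.6 178.9] [263.6 181.2]
0.104 [261.8 175.2] [263.7 177.5]
0.12 [261.9 170.8] [263.9 173.1]
0.077 [309.1 205. ] [311.9 232.1]
0.09 [312.8 212.1] [315.6 240.8]
0.104 [317.3 221. ] [320.1 251.5]
0.12 [323.5 233. ] [326.3 265.8]
```

>>> {"method": "move_arm", "body": {
  "jaw": [0,0,0,0,0],
  "dp": [
    [-0.001,0,0.003],
    [0,0,0.003],
    [0,0,0.003],
    [0,0,0.003],
    [0,0,0]
  ],
  "rotation": [
    [0,0,0],
    [0,0,0],
    [0,0,0],
    [0,0,0],
    [0,0,0]
  ]
}}

```text
clock: 6.22
position: [0.4831, 0.064, 0.0674]
tool_rot: [-3.141, 0.0, 1.413]
force: [0.2, 0.3, 0.4]
grip_width: 0.0854
```

>>> {"method": "move_arm", "body": {
  "jaw": [0,0,0],
  "dp": [
    [0,0,0.0025],
    [0,0,0.0025],
    [0,0,0]
  ],
  "rotation": [
    [0,0,0],
    [0,0,0],
    [0,0,0]
  ]
}}

```text
clock: 6.6
position: [0.4831, 0.064, 0.0635]
tool_rot: [-3.141, 0.0, 1.413]
force: [0.2, -1.1, -0.2]
grip_width: 0.0857
```

```bash
python3 go.py; python3 - <<'E'
from h import *
im=grab_frame("wrist"); a=crop(im,130,80,430,384,2)[:600]
b=crop(grab_frame("scene"),225,110,285,200,3)
o=np.zeros((600,780,3),np.uint8); o[:,:600]=a; o[:270,600:]=b
cv2.imwrite("pics/w4.png",o)
E
```

```text
t 6.6 pos [0.4831 0.064  0.0635] rpy deg [-1.7999e+02  1.0000e-02  8.0950e+01] F [ 0.2 -1.1 -0.2] w 0.0857 q [-0.55  0.55  0.39  2.08 -0.37  0.58 -0.05]
```

>>> {"method": "move_arm", "body": {
  "jaw": [0,0,0],
  "dp": [
    [0,0,0.0025],
    [0,0,0.0025],
    [0,0,0]
  ],
  "rotation": [
    [0,0,0],
    [0,0,0],
    [0,0,0]
  ]
}}

```text
clock: 7.08
position: [0.4831, 0.064, 0.0594]
tool_rot: [-3.141, 0.0, 1.413]
force: [0.2, 0.3, 0.7]
grip_width: 0.0855
```

>>> {"method": "move_arm", "body": {
  "jaw": [0,0,0],
  "dp": [
    [0,0,0.0025],
    [0,0,0.0025],
    [0,0,0]
  ],
  "rotation": [
    [0,0,0],
    [0,0,0],
    [0,0,0]
  ]
}}

```text
clock: 7.45
position: [0.4831, 0.064, 0.0554]
tool_rot: [-3.141, 0.0, 1.413]
force: [0.8, 0.1, 0.0]
grip_width: 0.0856
```

>>> {"method": "move_arm", "body": {
  "jaw": [0,0,0],
  "dp": [
    [0,0,0.0025],
    [0,0,0.0025],
    [0,0,0]
  ],
  "rotation": [
    [0,0,0],
    [0,0,0],
    [0,0,0]
  ]
}}

```text
clock: 7.82
position: [0.4831, 0.064, 0.0514]
tool_rot: [-3.141, 0.0, 1.413]
force: [-0.4, -0.9, 0.6]
grip_width: 0.0851
```

```bash
python3 go.py; python3 - <<'E'
from h import *
im=grab_frame("wrist"); a=crop(im,130,80,430,384,2)[:600]
b=crop(grab_frame("scene"),225,110,285,200,3)
o=np.zeros((600,780,3),np.uint8); o[:,:600]=a; o[:270,600:]=b
cv2.imwrite("pics/w4.png",o)
E
```

```text
t 7.83 pos [0.4831 0.064  0.0514] rpy deg [-1.7999e+02  1.0000e-02  8.0950e+01] F [-0.4 -0.9  0.6] w 0.0851 q [-0.54  0.57  0.38  2.09 -0.38  0.56 -0.04]
```

View pics/w4.png

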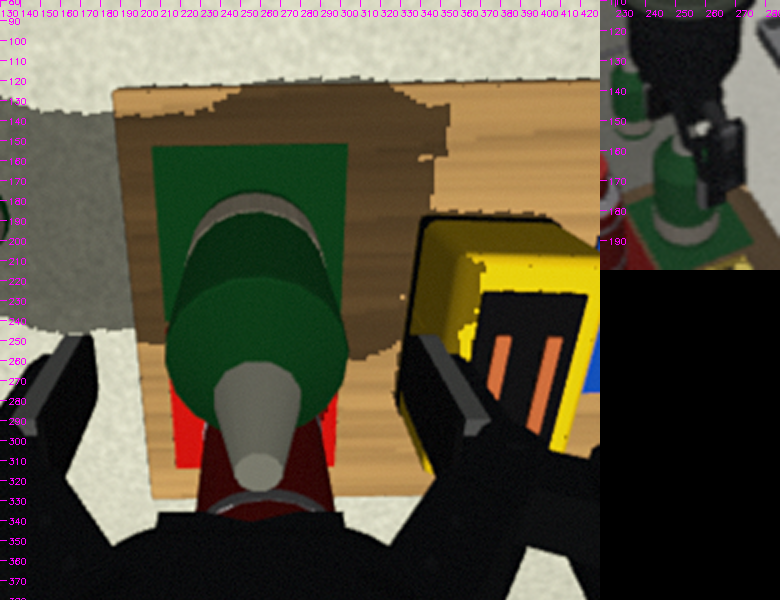

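>>> {"method": "move_arm", "body": {
  "jaw": [0,0,0],
  "dp": [
    [0,0,0.0025],
    [0,0,0.0025],
    [0,0,0]
  ],
  "rotation": [
    [0,0,0],
    [0,0,0],
    [0,0,0]
  ]
}}

```text
clock: 8.3
position: [0.4831, 0.064, 0.0474]
tool_rot: [-3.141, 0.0, 1.413]
force: [0.4, 0.4, -0.1]
grip_width: 0.0853
```

>>> {"method": "move_arm", "body": {
  "jaw": [0,0,0],
  "dp": [
    [0,0,0.0025],
    [0,0,0],
    [0,0,0]
  ],
  "rotation": [
    [0,0,0],
    [0,0,0],
    [0,0,0]
  ]
}}

```text
clock: 8.68
position: [0.4832, 0.064, 0.0456]
tool_rot: [-3.142, 0.0, 1.413]
force: [-0.2, 0.4, -0.7]
grip_width: 0.0852
```

>>> {"method": "move_arm", "body": {
  "jaw": [255,255,255,255,255,255,255],
  "dp": [
    [0,0,0],
    [0,0,0],
    [0,0,0],
    [0,0,0],
    [0,0,0],
    [0,0,0],
    [0,0,0]
  ],
  "rotation": [
    [0,0,0],
    [0,0,0],
    [0,0,0],
    [0,0,0],
    [0,0,0],
    [0,0,0],
    [0,0,0]
  ]
}}

```text
clock: 9.55
position: [0.4834, 0.064, 0.0459]
tool_rot: [3.141, -0.0, 1.413]
force: [0.6, -0.4, 7.1]
grip_width: 0.0508
```

```bash
python3 go.py 0.4197,0.3803,0.16,81; python3 - <<'E'
from h import *
im=grab_frame("wrist"); a=crop(im,130,80,430,384,2)[:600]
b=crop(grab_frame("scene"),225,110,285,200,3)
o=np.zeros((600,780,3),np.uint8); o[:,:600]=a; o[:270,600:]=b
cv2.imwrite("pics/w5.png",o)
E
```

```text
t 9.55 pos [0.4834 0.064  0.0459] rpy deg [ 1.7997e+02 -2.0000e-02  8.0940e+01] F [ 0.6 -0.4  7.1] w 0.0508 q [-0.53  0.58  0.37  2.09 -0.39  0.54 -0.03]
0.4197,0.3803,0.16,81 units [ 0.3779 -0.1409 -0.1426] dist 0.428 rz units -0.0003
```

>>> {"method": "move_arm", "body": {
  "jaw": [255,255,255,255,255,255],
  "dp": [
    [0,0,-0.005],
    [0,0,-0.015],
    [0,0,-0.03],
    [0,0,-0.03],
    [0,0,-0.02],
    [0,0,0]
  ],
  "rotation": [
    [0,0,0],
    [0,0,0],
    [0,0,0],
    [0,0,0],
    [0,0,0],
    [0,0,0]
  ]
}}

```text
clock: 10.4
position: [0.4837, 0.0643, 0.1265]
tool_rot: [3.14, -0.001, 1.413]
force: [0.9, 0.2, -3.2]
grip_width: 0.0505
```

```bash
python3 go.py 0.4197,0.3803,0.126,80; python3 - <<'E'
from h import *
a=grab_frame("wrist"); b=crop(grab_frame("scene"),200,40,300,200,3)
o=np.zeros((480,790,3),np.uint8); o[:384,:490]=a[:,11:501]; o[:,490:790]=b
cv2.imwrite("pics/w6.png",o)
E
```

```text
t 10.4 pos [0.4837 0.0643 0.1265] rpy deg [ 1.7991e+02 -6.0000e-02  8.0970e+01] F [ 0.9  0.2 -3.2] w 0.0505 q [-0.61  0.44  0.47  2.04 -0.3   0.73 -0.11]
0.4197,0.3803,0.126,80 units [ 0.3775 -0.141   0.0008] dist 0.403 rz units 0.0054
```

View pics/w6.png

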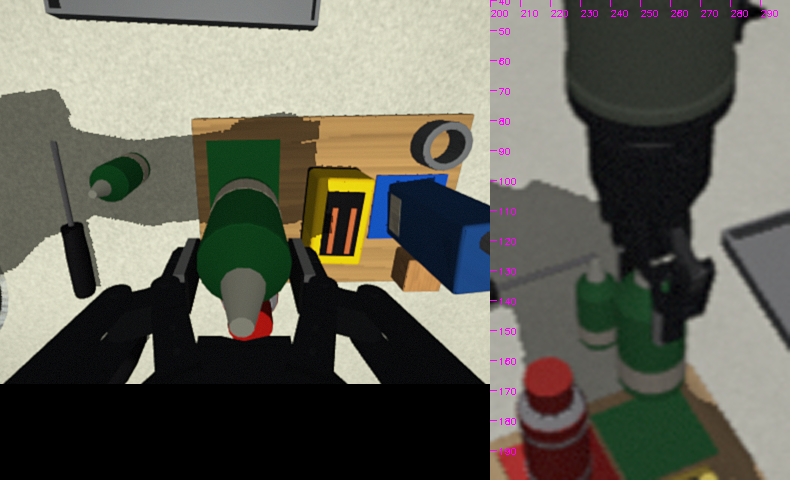

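The bottle is held upright: 50.5 mm grip width, and a 3.2 N weight.

>>> {"method": "move_arm", "body": {
  "jaw": [255,255,255,255,255,255,255,255,255,255],
  "dp": [
    [0.01,-0.004,0],
    [0.025,-0.009,0],
    [0.045,-0.017,0],
    [0.055,-0.02,0],
    [0.055,-0.02,0],
    [0.055,-0.02,0],
    [0.055,-0.02,0],
    [0.045,-0.018,0],
    [0.025,-0.01,0],
    [0.007,-0.003,0]
  ],
  "rotation": [
    [0,0,0],
    [0,0,0],
    [0,0,0],
    [0,0,0],
    [0,0,0],
    [0,0,0],
    [0,0,0],
    [0,0,0],
    [0,0,0],
    [0,0,0]
  ]
}}

```text
clock: 11.75
position: [0.4185, 0.3802, 0.1249]
tool_rot: [-3.141, 0.001, 1.414]
force: [0.1, -0.0, -3.7]
grip_width: 0.0508
```

```bash
python3 go.py 0.4197,0.3803,0.0365,80
```

```text
t 11.75 pos [0.4185 0.3802 0.1249] rpy deg [-1.7997e+02  6.0000e-02  8.1020e+01] F [ 0.1 -0.  -3.7] w 0.0508 q [-1.16  0.56  0.45  1.84 -0.32  0.82 -0.7 ]
0.4197,0.3803,0.0365,80 units [0.0004 0.0015 0.1106] dist 0.111 rz units 0.0057
```

Next I descend (0.110 in total), check the force, and open gently in steps.

>>> {"method": "move_arm", "body": {
  "jaw": [255,255,255,255,255,255,255,255],
  "dp": [
    [0,0,0.01],
    [0,0,0.03],
    [0,0,0.03],
    [0,0,0.02],
    [0,0,0.01],
    [0,0,0.006],
    [0,0,0.003],
    [0,0,0]
  ],
  "rotation": [
    [0,0,0],
    [0,0,0],
    [0,0,0],
    [0,0,0],
    [0,0,0],
    [0,0,0],
    [0,0,0],
    [0,0,0]
  ]
}}

```text
clock: 12.75
position: [0.4193, 0.3797, 0.0387]
tool_rot: [3.141, -0.0, 1.413]
force: [0.3, 0.1, -3.2]
grip_width: 0.0506
```

>>> {"method": "move_arm", "body": {
  "jaw": [255,255,255],
  "dp": [
    [0,0,0.001],
    [0,0,0.001],
    [0,0,0]
  ],
  "rotation": [
    [0,0,0],
    [0,0,0],
    [0,0,0]
  ]
}}

```text
clock: 13.12
position: [0.4192, 0.3796, 0.0368]
tool_rot: [-3.142, 0.0, 1.413]
force: [-0.2, -0.2, -3.9]
grip_width: 0.0504
```

>>> {"method": "move_arm", "body": {
  "jaw": [255,255,255],
  "dp": [
    [0,0,0.001],
    [0,0,0.001],
    [0,0,0]
  ],
  "rotation": [
    [0,0,0],
    [0,0,0],
    [0,0,0]
  ]
}}

```text
clock: 13.5
position: [0.4195, 0.38, 0.0359]
tool_rot: [3.141, -0.001, 1.413]
force: [-1.6, -1.5, 11.1]
grip_width: 0.0504
```

>>> {"method": "move_arm", "body": {
  "jaw": [255,255],
  "dp": [
    [0,0,0.001],
    [0,0,0]
  ],
  "rotation": [
    [0,0,0],
    [0,0,0]
  ]
}}

```text
clock: 13.75
position: [0.4198, 0.3802, 0.0358]
tool_rot: [3.141, -0.002, 1.413]
force: [-4.6, -3.0, 24.2]
grip_width: 0.0506
```

>>> {"method": "move_arm", "body": {
  "jaw": [255,90,60,0,0,0,0],
  "dp": [
    [0,0,-0.001],
    [0,0,0],
    [0,0,0],
    [0,0,0],
    [0,0,0],
    [0,0,0],
    [0,0,0]
  ],
  "rotation": [
    [0,0,0],
    [0,0,0],
    [0,0,0],
    [0,0,0],
    [0,0,0],
    [0,0,0],
    [0,0,0]
  ]
}}

```text
clock: 14.62
position: [0.4192, 0.3796, 0.0352]
tool_rot: [-3.142, 0.0, 1.413]
force: [0.3, 0.0, 0.1]
grip_width: 0.0856
```

>>> {"method": "move_arm", "body": {
  "jaw": [0,0,0,0,0],
  "dp": [
    [0,0,-0.02],
    [0,0,-0.06],
    [0,0,-0.06],
    [0,0,-0.06],
    [0,0,0]
  ],
  "rotation": [
    [0,0,0],
    [0,0,0],
    [0,0,0],
    [0,0,0],
    [0,0,0]
  ]
}}

```text
clock: 15.25
position: [0.4205, 0.3806, 0.1995]
tool_rot: [3.139, -0.005, 1.413]
force: [-0.4, 0.3, -0.0]
grip_width: 0.0854
```

```bash
python3 go.py 0.4738,-0.0170,0.2,81
```

```text
t 15.25 pos [0.4205 0.3806 0.1995] rpy deg [179.83  -0.31  80.94] F [-0.4  0.3 -0. ] w 0.0854 q [-1.2   0.46  0.51  1.77 -0.27  0.97 -0.75]
0.4738,-0.0170,0.2,81 units [-0.4803  0.1441 -0.0028] dist 0.501 rz units -0.0004
```

>>> {"method": "move_arm", "body": {
  "jaw": [0,0,0,0,0,0,0,0,0,0],
  "dp": [
    [-0.03,0.009,0],
    [-0.05,0.015,0],
    [-0.06,0.018,0],
    [-0.06,0.018,0],
    [-0.06,0.018,0],
    [-0.06,0.018,0],
    [-0.06,0.018,0],
    [-0.06,0.018,0],
    [-0.03,0.009,0],
    [-0.01,0.003,0]
  ],
  "rotation": [
    [0,0,0],
    [0,0,0],
    [0,0,0],
    [0,0,0],
    [0,0,0],
    [0,0,0],
    [0,0,0],
    [0,0,0],
    [0,0,0],
    [0,0,0]
  ]
}}

```text
clock: 16.5
position: [0.4717, -0.0199, 0.195]
tool_rot: [-3.141, 0.0, 1.41]
force: [0.2, 0.8, 0.4]
grip_width: 0.0856
```

>>> {"method": "move_arm", "body": {
  "jaw": [0],
  "dp": [
    [0,0,0]
  ],
  "rotation": [
    [0,0,0]
  ]
}}

```text
clock: 16.62
position: [0.4721, -0.0179, 0.195]
tool_rot: [-3.141, 0.0, 1.412]
force: [-0.2, 0.8, 0.4]
grip_width: 0.0854
```

```bash
python3 go.py 0.4738,-0.0170,0.046,81;  python3 - <<'E'
from h import *
c=calibration("wrist"); im=grab_frame("wrist"); cv2.imwrite("pics/w7.png",im)
p=px((.4738,-.017,.144),c); print(p)
hsv=cv2.cvtColor(im,cv2.COLOR_BGR2HSV); m=((hsv[...,0]<8)|(hsv[...,0]>172))&(hsv[...,1]>150)&(hsv[...,2]>60)
n,l,s,ce=cv2.connectedComponentsWithStats(m.astype(np.uint8)); 
for i in range(1,n):
    if s[i,4]>100: print(s[i],ce[i].round(1))
E
```

```text
t 16.62 pos [ 0.4721 -0.0179  0.195 ] rpy deg [-179.96    0.     80.91] F [-0.2  0.8  0.4] w 0.0854 q [-0.58  0.33  0.62  2.01 -0.24  0.88  0.01]
0.4738,-0.0170,0.046,81 units [0.0014 0.0021 0.1862] dist 0.186 rz units -0.0005
[255.54768603 195.00539536]
[ 224  133   61   59 1602] [251.2 150.2]
[241 179  37  34 888] [258.5 194.5]
```

>>> {"method": "move_arm", "body": {
  "jaw": [0,0,0,0,0,0,0],
  "dp": [
    [0.001,0.0035,0.02],
    [0,0,0.05],
    [0,0,0.05],
    [0,0,0.04],
    [0,0,0.02],
    [0,0,0.006],
    [0,0,0]
  ],
  "rotation": [
    [0,0,0],
    [0,0,0],
    [0,0,0],
    [0,0,0],
    [0,0,0],
    [0,0,0],
    [0,0,0]
  ]
}}

```text
clock: 17.55
position: [0.4758, -0.0173, 0.0468]
tool_rot: [3.141, -0.0, 1.413]
force: [0.3, 0.2, 0.2]
grip_width: 0.0852
```

>>> {"method": "move_arm", "body": {
  "jaw": [255,255,255,255,255,255,255],
  "dp": [
    [0,0,0],
    [0,0,0],
    [0,0,0],
    [0,0,0],
    [0,0,0],
    [0,0,0],
    [0,0,0]
  ],
  "rotation": [
    [0,0,0],
    [0,0,0],
    [0,0,0],
    [0,0,0],
    [0,0,0],
    [0,0,0],
    [0,0,0]
  ]
}}

```text
clock: 18.42
position: [0.4758, -0.0172, 0.0471]
tool_rot: [3.141, -0.001, 1.413]
force: [-3.1, 0.7, 12.6]
grip_width: 0.0507
```

```bash
python3 go.py 0.4005,0.2821,0.126,80
```

```text
t 18.43 pos [ 0.4758 -0.0172  0.0471] rpy deg [ 1.7996e+02 -4.0000e-02  8.0960e+01] F [-3.1  0.7 12.6] w 0.0507 q [-0.41  0.57  0.43  2.12 -0.46  0.54  0.2 ]
0.4005,0.2821,0.126,80 units [ 0.3547 -0.1516 -0.0984] dist 0.398 rz units 0.0053
```

>>> {"method": "move_arm", "body": {
  "jaw": [255,255,255,255,255,255],
  "dp": [
    [0,0,-0.005],
    [0,0,-0.015],
    [0,0,-0.03],
    [0,0,-0.03],
    [0,0,-0.02],
    [0,0,0]
  ],
  "rotation": [
    [0,0,0],
    [0,0,0],
    [0,0,0],
    [0,0,0],
    [0,0,0],
    [0,0,0]
  ]
}}

```text
clock: 19.18
position: [0.476, -0.0171, 0.1273]
tool_rot: [3.14, -0.001, 1.413]
force: [-0.2, 0.2, -2.6]
grip_width: 0.0508
```

>>> {"method": "move_arm", "body": {
  "jaw": [255,255,255,255,255,255,255,255,255,255],
  "dp": [
    [0.01,-0.004,0],
    [0.025,-0.011,0],
    [0.045,-0.019,0],
    [0.05,-0.022,0],
    [0.05,-0.021,0],
    [0.05,-0.021,0],
    [0.05,-0.021,0],
    [0.045,-0.02,0],
    [0.022,-0.01,0],
    [0.007,-0.003,0]
  ],
  "rotation": [
    [0,0,0],
    [0,0,0],
    [0,0,0],
    [0,0,0],
    [0,0,0],
    [0,0,0],
    [0,0,0],
    [0,0,0],
    [0,0,0],
    [0,0,0]
  ]
}}

```text
clock: 20.42
position: [0.3992, 0.2819, 0.1258]
tool_rot: [-3.141, 0.001, 1.414]
force: [0.3, -0.5, -1.9]
grip_width: 0.051
```

>>> {"method": "move_arm", "body": {
  "jaw": [255,255,255,255,255,255,255,255],
  "dp": [
    [0,0,0.01],
    [0,0,0.03],
    [0,0,0.03],
    [0,0,0.02],
    [0,0,0.01],
    [0,0,0.006],
    [0,0,0.003],
    [0,0,0]
  ],
  "rotation": [
    [0,0,0],
    [0,0,0],
    [0,0,0],
    [0,0,0],
    [0,0,0],
    [0,0,0],
    [0,0,0],
    [0,0,0]
  ]
}}

```text
clock: 21.42
position: [0.4, 0.2815, 0.0394]
tool_rot: [3.141, -0.0, 1.413]
force: [0.5, -0.7, -2.9]
grip_width: 0.0509
```

>>> {"method": "move_arm", "body": {
  "jaw": [255,255,255,255],
  "dp": [
    [0,0,0.001],
    [0,0,0.001],
    [0,0,0.001],
    [0,0,0]
  ],
  "rotation": [
    [0,0,0],
    [0,0,0],
    [0,0,0],
    [0,0,0]
  ]
}}

```text
clock: 21.92
position: [0.4, 0.2815, 0.0372]
tool_rot: [-3.141, -0.0, 1.413]
force: [-2.9, -1.0, 9.1]
grip_width: 0.0509
```

>>> {"method": "move_arm", "body": {
  "jaw": [90,60,0,0,0,0],
  "dp": [
    [0,0,0],
    [0,0,0],
    [0,0,0],
    [0,0,0],
    [0,0,0],
    [0,0,0]
  ],
  "rotation": [
    [0,0,0],
    [0,0,0],
    [0,0,0],
    [0,0,0],
    [0,0,0],
    [0,0,0]
  ]
}}

```text
clock: 22.68
position: [0.3999, 0.2814, 0.0368]
tool_rot: [-3.142, 0.0, 1.413]
force: [-0.6, -0.1, 0.9]
grip_width: 0.0852
```

>>> {"method": "move_arm", "body": {
  "jaw": [0,0,0,0,0],
  "dp": [
    [0,0,-0.02],
    [0,0,-0.06],
    [0,0,-0.06],
    [0,0,-0.06],
    [0,0,0]
  ],
  "rotation": [
    [0,0,0],
    [0,0,0],
    [0,0,0],
    [0,0,0],
    [0,0,0]
  ]
}}

```text
clock: 23.3
position: [0.4011, 0.2823, 0.2006]
tool_rot: [3.139, -0.005, 1.413]
force: [0.3, -1.2, 0.1]
grip_width: 0.0856
```

```bash
python3 go.py 0.6635,0.0011,0.2,89
```

```text
t 23.3 pos [0.4011 0.2823 0.2006] rpy deg [179.84  -0.29  80.94] F [ 0.3 -1.2  0.1] w 0.0856 q [-1.23  0.35  0.64  1.97 -0.27  0.9  -0.61]
0.6635,0.0011,0.2,89 units [-2.954e-01  3.792e-01  3.000e-04] dist 0.481 rz units -0.0448
```

>>> {"method": "move_arm", "body": {
  "jaw": [0,0,0,0,0,0,0,0,0,0],
  "dp": [
    [-0.015,0.019,0],
    [-0.034,0.044,0],
    [-0.037,0.0475,0],
    [-0.037,0.0475,0],
    [-0.037,0.0475,0],
    [-0.037,0.0475,0],
    [-0.037,0.0475,0],
    [-0.035,0.045,0],
    [-0.02,0.025,0],
    [-0.007,0.009,0]
  ],
  "rotation": [
    [0,0,0],
    [0,0,0],
    [0,0,0],
    [0,0,0],
    [0,0,0],
    [0,0,0],
    [0,0,0],
    [0,0,0],
    [0,0,0],
    [0,0,-0.039]
  ]
}}

```text
clock: 24.55
position: [0.6627, -0.0022, 0.1964]
tool_rot: [-3.141, 0.001, 1.535]
force: [-0.3, 1.0, -0.5]
grip_width: 0.0854
```

>>> {"method": "move_arm", "body": {
  "jaw": [0],
  "dp": [
    [0,0,0]
  ],
  "rotation": [
    [0,0,0]
  ]
}}

```text
clock: 24.68
position: [0.6623, -0.001, 0.1967]
tool_rot: [-3.141, 0.0, 1.534]
force: [0.4, 0.3, 0.3]
grip_width: 0.0852
```

```bash
python3 go.py 0.6635,0.0011,0.046,88;  python3 - <<'E'
from h import *
c=calibration("wrist"); im=grab_frame("wrist")
a=np.radians(-2); X=np.array([np.cos(a),np.sin(a),0]); Y=np.array([-X[1],X[0],0]); p0=np.array([.6635,.0011,.126])
pts=np.array([px(p0+i*X+j*Y,c) for i,j in((-.023,-.032),(.023,-.032),(.023,.032),(-.023,.032))])
print(pts.round())
cv2.polylines(im,[pts.round().astype(int)],True,(255,0,255),1); cv2.imwrite("pics/w8.png",crop(im,130,100,400,330,2))
E
```

```text
t 24.68 pos [ 0.6623 -0.001   0.1967] rpy deg [-1.7996e+02  2.0000e-02  8.7870e+01] F [0.4 0.3 0.3] w 0.0852 q [-0.43  0.65  0.56  1.51 -0.37  1.1   0.18]
0.6635,0.0011,0.046,88 units [0.0028 0.0016 0.1884] dist 0.188 rz units -0.0007
[[233. 217.]
 [278. 217.]
 [280. 155.]
 [231. 155.]]
```

View pics/w8.png

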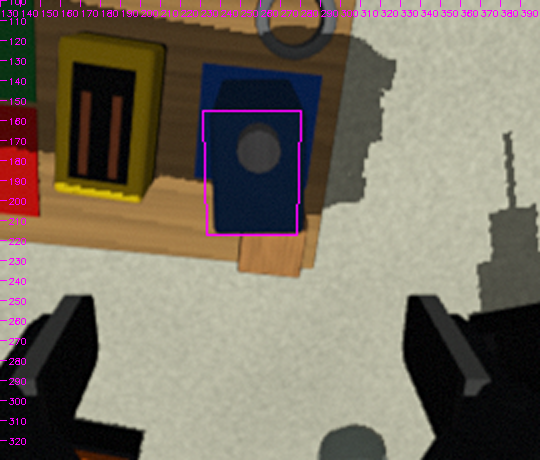

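>>> {"method": "move_arm", "body": {
  "jaw": [0,0,0,0,0,0,0],
  "dp": [
    [0.002,0.0035,0.02],
    [0,0,0.05],
    [0,0,0.05],
    [0,0,0.04],
    [0,0,0.02],
    [0,0,0.008],
    [0,0,0]
  ],
  "rotation": [
    [0,0,0],
    [0,0,0],
    [0,0,0],
    [0,0,0],
    [0,0,0],
    [0,0,0],
    [0,0,0]
  ]
}}

```text
clock: 25.6
position: [0.6656, 0.0014, 0.0468]
tool_rot: [3.141, 0.0, 1.535]
force: [-0.2, -0.8, 0.3]
grip_width: 0.0854
```

>>> {"method": "move_arm", "body": {
  "jaw": [255,255,255,255,255,255,255],
  "dp": [
    [0,0,0],
    [0,0,0],
    [0,0,0],
    [0,0,0],
    [0,0,0],
    [0,0,0],
    [0,0,0]
  ],
  "rotation": [
    [0,0,0],
    [0,0,0],
    [0,0,0],
    [0,0,0],
    [0,0,0],
    [0,0,0],
    [0,0,0]
  ]
}}

```text
clock: 26.48
position: [0.6658, 0.0013, 0.0471]
tool_rot: [3.141, -0.0, 1.535]
force: [-0.3, 0.5, 6.0]
grip_width: 0.0455
```

>>> {"method": "move_arm", "body": {
  "jaw": [255,255,255,255,255,255],
  "dp": [
    [0,0,-0.005],
    [0,0,-0.015],
    [0,0,-0.03],
    [0,0,-0.03],
    [0,0,-0.02],
    [0,0,0]
  ],
  "rotation": [
    [0,0,0],
    [0,0,0],
    [0,0,0],
    [0,0,0],
    [0,0,0],
    [0,0,0]
  ]
}}

```text
clock: 27.22
position: [0.6659, 0.0014, 0.1275]
tool_rot: [3.14, -0.0, 1.535]
force: [-0.4, 0.7, -3.3]
grip_width: 0.0456
```

```bash
python3 go.py 0.5279,0.3083,0.126,80
```

```text
t 27.23 pos [0.6659 0.0014 0.1275] rpy deg [ 1.799e+02 -2.000e-02  8.798e+01] F [-0.4  0.7 -3.3] w 0.0456 q [-0.41  0.72  0.53  1.56 -0.41  0.97  0.21]
0.5279,0.3083,0.126,80 units [ 0.3773 -0.1859  0.0017] dist 0.421 rz units 0.0443
```

>>> {"method": "move_arm", "body": {
  "jaw": [255,255,255,255,255,255,255,255,255,255],
  "dp": [
    [0.01,-0.005,0],
    [0.025,-0.012,0],
    [0.045,-0.022,0],
    [0.055,-0.027,0],
    [0.055,-0.027,0],
    [0.055,-0.027,0],
    [0.055,-0.027,0],
    [0.045,-0.022,0],
    [0.025,-0.013,0],
    [0.007,-0.004,0]
  ],
  "rotation": [
    [0,0,0],
    [0,0,0],
    [0,0,0],
    [0,0,0],
    [0,0,0],
    [0,0,0],
    [0,0,0],
    [0,0,0],
    [0,0,0],
    [0,0,0.022]
  ]
}}

```text
clock: 28.48
position: [0.5261, 0.3093, 0.1257]
tool_rot: [-3.141, 0.0, 1.467]
force: [0.5, -0.5, -3.9]
grip_width: 0.0457
```

>>> {"method": "move_arm", "body": {
  "jaw": [255,255,255,255,255,255,255,255,255],
  "dp": [
    [0,0,0],
    [0,0,0.01],
    [0,0,0.03],
    [0,0,0.03],
    [0,0,0.02],
    [0,0,0.01],
    [0,0,0.006],
    [0,0,0.003],
    [0,0,0]
  ],
  "rotation": [
    [0,0,0.022],
    [0,0,0],
    [0,0,0],
    [0,0,0],
    [0,0,0],
    [0,0,0],
    [0,0,0],
    [0,0,0],
    [0,0,0]
  ]
}}

```text
clock: 29.6
position: [0.5274, 0.3081, 0.0395]
tool_rot: [3.141, -0.0, 1.397]
force: [-0.1, 0.1, -3.7]
grip_width: 0.0458
```

>>> {"method": "move_arm", "body": {
  "jaw": [255,255,255,255],
  "dp": [
    [0,0,0.001],
    [0,0,0.001],
    [0,0,0.001],
    [0,0,0]
  ],
  "rotation": [
    [0,0,0],
    [0,0,0],
    [0,0,0],
    [0,0,0]
  ]
}}

```text
clock: 30.1
position: [0.5274, 0.3081, 0.0371]
tool_rot: [3.141, -0.0, 1.397]
force: [-1.4, 0.3, 3.6]
grip_width: 0.0457
```

>>> {"method": "move_arm", "body": {
  "jaw": [90,60,0,0,0,0],
  "dp": [
    [0,0,0],
    [0,0,0],
    [0,0,0],
    [0,0,0],
    [0,0,0],
    [0,0,0]
  ],
  "rotation": [
    [0,0,0],
    [0,0,0],
    [0,0,0],
    [0,0,0],
    [0,0,0],
    [0,0,0]
  ]
}}

```text
clock: 30.85
position: [0.5273, 0.308, 0.0368]
tool_rot: [3.142, 0.0, 1.397]
force: [0.3, -0.2, -0.4]
grip_width: 0.0853
```

>>> {"method": "move_arm", "body": {
  "jaw": [0,0,0,0,0],
  "dp": [
    [0,0,-0.02],
    [0,0,-0.06],
    [0,0,-0.06],
    [0,0,-0.06],
    [0,0,0]
  ],
  "rotation": [
    [0,0,0],
    [0,0,0],
    [0,0,0],
    [0,0,0],
    [0,0,0]
  ]
}}

```text
clock: 31.48
position: [0.5289, 0.3085, 0.2014]
tool_rot: [3.138, -0.005, 1.397]
force: [-0.3, 0.3, -1.6]
grip_width: 0.0852
```

```bash
python3 go.py 0.5708,0.0154,0.2,80.3; python3 - <<'E'
from h import *
cv2.imwrite("pics/top2.png",grab_frame("top"))
E
```

```text
t 31.48 pos [0.5289 0.3085 0.2014] rpy deg [179.77  -0.26  80.03] F [-0.3  0.3 -1.6] w 0.0852 q [-1.05  0.57  0.65  1.66 -0.39  1.04 -0.45]
0.5708,0.0154,0.2,80.3 units [-0.3518  0.115   0.0006] dist 0.37 rz units -0.0015
```

>>> {"method": "move_arm", "body": {
  "jaw": [0,0,0,0,0,0,0,0,0],
  "dp": [
    [-0.02,0.0065,0],
    [-0.045,0.015,0],
    [-0.055,0.018,0],
    [-0.06,0.0195,0],
    [-0.06,0.0195,0],
    [-0.055,0.018,0],
    [-0.04,0.013,0],
    [-0.017,0.006,0],
    [0,0,0]
  ],
  "rotation": [
    [0,0,0],
    [0,0,0],
    [0,0,0],
    [0,0,0],
    [0,0,0],
    [0,0,0],
    [0,0,0],
    [0,0,-0.002],
    [0,0,0]
  ]
}}

```text
clock: 32.65
position: [0.5693, 0.0139, 0.1965]
tool_rot: [-3.141, 0.0, 1.402]
force: [0.5, 1.3, 0.5]
grip_width: 0.0851
```

```bash
python3 go.py 0.5708,0.0154,0.01,80.3;  python3 - <<'E'
from h import *
c=calibration("wrist"); im=grab_frame("wrist")
a=np.radians(-9.7); X=np.array([np.cos(a),np.sin(a),0]); Y=np.array([-X[1],X[0],0]); p0=np.array([.5708,.0154,.062])
pts=np.array([px(p0+i*X+j*Y,c) for i,j in((-.028,-.048),(.028,-.048),(.028,.048),(-.028,.048))])
cv2.polylines(im,[pts.round().astype(int)],True,(255,0,255),1)
A=crop(im,160,70,360,270,2); B=cv2.resize(cv2.imread("pics/top2.png")[160:260,105:205],None,fx=4,fy=4)
cv2.imwrite("pics/w9.png",np.hstack([A,B]))
E
```

```text
t 32.65 pos [0.5693 0.0139 0.1965] rpy deg [-1.7996e+02  2.0000e-02  8.0330e+01] F [0.5 1.3 0.5] w 0.0851 q [-0.59  0.51  0.66  1.77 -0.37  0.99  0.05]
0.5708,0.0154,0.01,80.3 units [0.0023 0.0016 0.2331] dist 0.233 rz units 0.0002
```

View pics/w9.png

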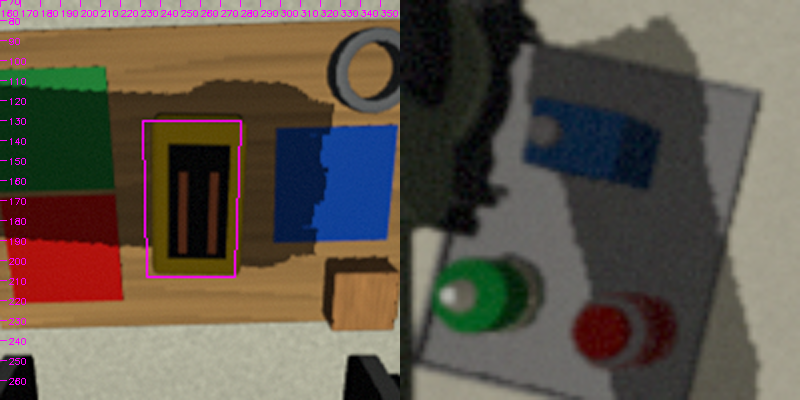

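>>> {"method": "move_arm", "body": {
  "jaw": [0,0,0,0,0,0,0,0],
  "dp": [
    [0.002,0.0025,0.02],
    [0,0,0.05],
    [0,0,0.05],
    [0,0,0.05],
    [0,0,0.03],
    [0,0,0.018],
    [0,0,0.006],
    [0,0,0]
  ],
  "rotation": [
    [0,0,0],
    [0,0,0],
    [0,0,0],
    [0,0,0],
    [0,0,0],
    [0,0,0],
    [0,0,0],
    [0,0,0]
  ]
}}

```text
clock: 33.7
position: [0.5721, 0.0161, 0.0179]
tool_rot: [3.141, -0.0, 1.404]
force: [-0.2, -0.5, -0.1]
grip_width: 0.0855
```

```bash
python3 go.py;  python3 - <<'E'
from h import *
c=calibration("scene"); im=grab_frame("scene")
for z in(.02,.03,.04,.05,.06): print(z,[px((.572+s*.05*.985,.0154-s*.05*.17,z),c).round(1) for s in(-1,1)])
cv2.imwrite("pics/s9.png",crop(im,200,120,340,270,4))
E
```

```text
t 33.7 pos [0.5721 0.0161 0.0179] rpy deg [ 1.7998e+02 -1.0000e-02  8.0430e+01] F [-0.2 -0.5 -0.1] w 0.0855 q [-0.46  0.75  0.48  1.88 -0.55  0.64  0.2 ]
0.02 [array([248.4, 202.4]), array([266.7, 237.2])]
0.03 [array([248.4, 200.2]), array([266.9, 235.2])]
0.04 [array([248.3, 197.9]), array([267. , 233.1])]
0.05 [array([248.3, 195.5]), array([267.2, 231. ])]
0.06 [array([248.3, 193.1]), array([267.4, 228.8])]
```

View pics/s9.png

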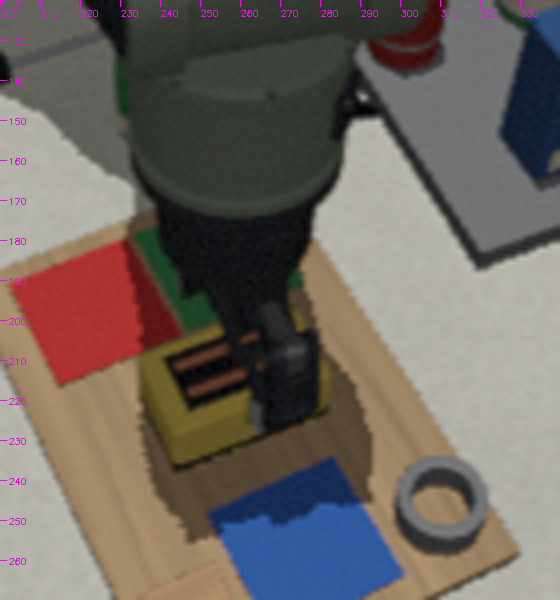

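>>> {"method": "move_arm", "body": {
  "jaw": [0,0,0,0],
  "dp": [
    [0,0,0.008],
    [0,0,0.008],
    [0,0,0.004],
    [0,0,0]
  ],
  "rotation": [
    [0,0,0],
    [0,0,0],
    [0,0,0],
    [0,0,0]
  ]
}}

```text
clock: 34.25
position: [0.5718, 0.0158, 0.0013]
tool_rot: [-3.141, 0.0, 1.403]
force: [-0.1, -0.0, 0.9]
grip_width: 0.0855
```

>>> {"method": "move_arm", "body": {
  "jaw": [0,0,0,0],
  "dp": [
    [0,0,0.005],
    [0,0,0.004],
    [0,0,0.003],
    [0,0,0]
  ],
  "rotation": [
    [0,0,0],
    [0,0,0],
    [0,0,0],
    [0,0,0]
  ]
}}

```text
clock: 34.75
position: [0.5718, 0.0159, -0.0082]
tool_rot: [-3.141, 0.0, 1.403]
force: [-0.2, 0.7, -0.2]
grip_width: 0.0857
```

>>> {"method": "move_arm", "body": {
  "jaw": [255,255,255,255,255,255],
  "dp": [
    [0,0,0],
    [0,0,0],
    [0,0,0],
    [0,0,0],
    [0,0,0],
    [0,0,0]
  ],
  "rotation": [
    [0,0,0],
    [0,0,0],
    [0,0,0],
    [0,0,0],
    [0,0,0],
    [0,0,0]
  ],
  "squeeze": 50
}}

```text
clock: 35.5
position: [0.5724, 0.0159, -0.0076]
tool_rot: [3.141, -0.0, 1.403]
force: [0.6, -0.2, 5.2]
grip_width: 0.0553
```

>>> {"method": "move_arm", "body": {
  "jaw": [255,255,255,255,255,255],
  "dp": [
    [0,0,-0.005],
    [0,0,-0.015],
    [0,0,-0.03],
    [0,0,-0.03],
    [0,0,-0.02],
    [0,0,0]
  ],
  "rotation": [
    [0,0,0],
    [0,0,0],
    [0,0,0],
    [0,0,0],
    [0,0,0],
    [0,0,0]
  ]
}}

```text
clock: 36.25
position: [0.5725, 0.0161, 0.073]
tool_rot: [3.14, -0.001, 1.404]
force: [0.1, 1.3, -5.1]
grip_width: 0.0551
```

```bash
python3 go.py 0.4914,-0.3209,0.072,75.5
```

```text
t 36.25 pos [0.5725 0.0161 0.073 ] rpy deg [ 1.7991e+02 -4.0000e-02  8.0420e+01] F [ 0.1  1.3 -5.1] w 0.0551 q [-0.51  0.67  0.55  1.86 -0.5   0.75  0.15]
0.4914,-0.3209,0.072,75.5 units [-0.4322 -0.0298  0.0009] dist 0.433 rz units 0.0273
```

>>> {"method": "move_arm", "body": {
  "jaw": [255,255,255,255,255,255,255,255,255,255],
  "dp": [
    [-0.015,-0.001,0],
    [-0.035,-0.0025,0],
    [-0.055,-0.004,0],
    [-0.06,-0.004,0],
    [-0.06,-0.004,0],
    [-0.06,-0.004,0],
    [-0.06,-0.004,0],
    [-0.05,-0.0035,0],
    [-0.027,-0.002,0],
    [-0.01,-0.001,0]
  ],
  "rotation": [
    [0,0,0],
    [0,0,0],
    [0,0,0],
    [0,0,0],
    [0,0,0],
    [0,0,0],
    [0,0,0],
    [0,0,0],
    [0,0,0],
    [0,0,0.027]
  ]
}}

```text
clock: 37.5
position: [0.4886, -0.3232, 0.0712]
tool_rot: [-3.14, 0.0, 1.314]
force: [1.0, -0.1, -4.7]
grip_width: 0.0552
```

>>> {"method": "move_arm", "body": {
  "jaw": [255,255],
  "dp": [
    [0,0,0],
    [0,0,0]
  ],
  "rotation": [
    [0,0,0],
    [0,0,0]
  ]
}}

```text
clock: 37.75
position: [0.4904, -0.3204, 0.0715]
tool_rot: [-3.141, -0.0, 1.321]
force: [-0.1, -0.5, -3.4]
grip_width: 0.0551
```

```bash
python3 go.py 0.4914,-0.3209,0.012,75.5; python3 - <<'E'
from h import *
c=calibration("wrist"); im=grab_frame("wrist")
def box(p0,a,hx,hy):
    a=np.radians(a); X=np.array([np.cos(a),np.sin(a),0]); Y=np.array([-X[1],X[0],0])
    return np.array([px(np.array(p0)+i*X+j*Y,c) for i,j in((-hx,-hy),(hx,-hy),(hx,hy),(-hx,hy))]).round().astype(int)
cv2.polylines(im,[box((.4914,-.3209,.038),-14.5,.044,.064)],True,(255,0,255),1)
s=bot.observe()["position"]
cv2.polylines(im,[box((s[0],s[1],.142),-14.5,.028,.048)],True,(255,255,0),1)
cv2.imwrite("pics/w10.png",crop(im,100,60,410,340,2)[:,:])
E
```

```text
t 37.75 pos [ 0.4904 -0.3204  0.0715] rpy deg [-1.7995e+02 -2.0000e-02  7.5670e+01] F [-0.1 -0.5 -3.4] w 0.0551 q [ 0.12  0.69  0.53  1.83 -0.48  0.76  0.66]
0.4914,-0.3209,0.012,75.5 units [-0.0003  0.0015  0.0743] dist 0.074 rz units 0.0009
```

View pics/w10.png

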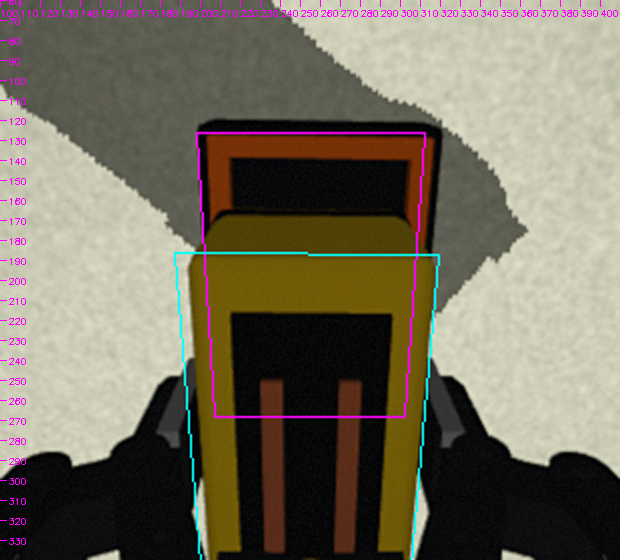

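>>> {"method": "move_arm", "body": {
  "jaw": [255,255,255,255,255,255,255,255],
  "dp": [
    [0,0.002,0.005],
    [0,0.002,0.015],
    [0,0,0.02],
    [0,0,0.015],
    [0,0,0.01],
    [0,0,0.005],
    [0,0,0.003],
    [0,0,0]
  ],
  "rotation": [
    [0,0,0],
    [0,0,0],
    [0,0,0],
    [0,0,0],
    [0,0,0],
    [0,0,0],
    [0,0,0],
    [0,0,0]
  ]
}}

```text
clock: 38.8
position: [0.4939, -0.3217, 0.0137]
tool_rot: [3.141, 0.0, 1.319]
force: [-0.3, 0.3, -5.1]
grip_width: 0.0552
```

>>> {"method": "move_arm", "body": {
  "jaw": [255,255,255,255],
  "dp": [
    [0,0,0.001],
    [0,0,0.001],
    [0,0,0.001],
    [0,0,0]
  ],
  "rotation": [
    [0,0,0],
    [0,0,0],
    [0,0,0],
    [0,0,0]
  ]
}}

```text
clock: 39.3
position: [0.4938, -0.3217, 0.0112]
tool_rot: [-3.142, 0.0, 1.319]
force: [0.5, 0.4, -4.3]
grip_width: 0.0553
```

>>> {"method": "move_arm", "body": {
  "jaw": [255,255,255],
  "dp": [
    [0,0,0.001],
    [0,0,0.001],
    [0,0,0]
  ],
  "rotation": [
    [0,0,0],
    [0,0,0],
    [0,0,0]
  ]
}}

```text
clock: 39.67
position: [0.4939, -0.3217, 0.0104]
tool_rot: [3.141, -0.0, 1.319]
force: [-4.5, 3.9, 13.4]
grip_width: 0.0555
```

>>> {"method": "move_arm", "body": {
  "jaw": [80,40,0,0,0,0],
  "dp": [
    [0,0,0],
    [0,0,0],
    [0,0,0],
    [0,0,0],
    [0,0,0],
    [0,0,0]
  ],
  "rotation": [
    [0,0,0],
    [0,0,0],
    [0,0,0],
    [0,0,0],
    [0,0,0],
    [0,0,0]
  ]
}}

```text
clock: 40.42
position: [0.4938, -0.3217, 0.0096]
tool_rot: [3.142, 0.0, 1.319]
force: [0.6, 0.0, 1.2]
grip_width: 0.0855
```

>>> {"method": "move_arm", "body": {
  "jaw": [0,0,0,0,0,0],
  "dp": [
    [0,0,-0.02],
    [0,0,-0.06],
    [0,0,-0.07],
    [0,0,-0.07],
    [0,0,-0.02],
    [0,0,0]
  ],
  "rotation": [
    [0,0,0],
    [0,0,0],
    [0,0,0],
    [0,0,0],
    [0,0,0],
    [0,0,0]
  ]
}}

```text
clock: 41.18
position: [0.4941, -0.3217, 0.2028]
tool_rot: [3.14, -0.0, 1.319]
force: [-0.1, 0.5, -1.4]
grip_width: 0.0854
```

```bash
python3 go.py 0.4005,0.2821,0.2,81; python3 - <<'E'
from h import *
c=calibration("wrist"); im=grab_frame("wrist")
hsv=cv2.cvtColor(im,cv2.COLOR_BGR2HSV)
for n,lo,hi in(("orange",5,19),("yellow",22,35)):
    m=cv2.inRange(hsv,(lo,150,50),(hi,255,255)); m[260:]=0
    k,l,s,ce=cv2.connectedComponentsWithStats(m)
    for i in range(1,k):
        if s[i,4]>150: print(n,s[i],ce[i].round(1))
    p=cv2.findNonZero(m)
    if p is not None: print(n,cv2.minAreaRect(p))
cv2.imwrite("pics/w11.png",im)
E
```

```text
t 41.17 pos [ 0.4941 -0.3217  0.2028] rpy deg [179.88  -0.    75.56] F [-0.1  0.5 -1.4] w 0.0854 q [ 0.04  0.53  0.65  1.71 -0.37  1.02  0.56]
0.4005,0.2821,0.2,81 units [ 0.7017 -0.3016  0.003 ] dist 0.764 rz units -0.0302
orange [ 219  117   71   96 1707] [252.6 155.1]
orange ((254.0, 164.5), (95.0, 70.0), 90.0)
yellow [ 230  131   49   82 1922] [253.6 167.8]
yellow ((254.0, 171.5), (81.0, 48.0), 90.0)
```

```bash
python3 - <<'E'
from h import *
c=calibration("wrist")
print("bat",[w((254,r),.08,c).round(4) for r in(131,212.5)],"rim",[w((254,r),.038,c).round(4) for r in(117,212.5)])
E
```

```text
bat [array([ 0.5064, -0.2724,  0.08  ]), array([ 0.4822, -0.3661,  0.08  ])] rim [array([ 0.5094, -0.2604,  0.038 ]), array([ 0.4775, -0.3835,  0.038 ])]
```

>>> {"method": "move_arm", "body": {
  "jaw": [0,0,0,0,0,0,0,0,0,0],
  "dp": [
    [0.03,-0.0129,0],
    [0.06,-0.0258,0],
    [0.06,-0.0258,0],
    [0.06,-0.0258,0],
    [0.06,-0.0258,0],
    [0.06,-0.0258,0],
    [0.06,-0.0258,0],
    [0.06,-0.0258,0],
    [0.06,-0.0258,0],
    [0.06,-0.0258,0]
  ],
  "rotation": [
    [0,0,0],
    [0,0,0],
    [0,0,0],
    [0,0,0],
    [0,0,0],
    [0,0,0],
    [0,0,0],
    [0,0,0],
    [0,0,0],
    [0,0,0]
  ]
}}

```text
clock: 42.48
position: [0.4165, 0.1702, 0.2006]
tool_rot: [-3.141, 0.001, 1.319]
force: [1.2, 1.4, -0.8]
grip_width: 0.0855
```

>>> {"method": "move_arm", "body": {
  "jaw": [0,0,0,0,0],
  "dp": [
    [0.06,-0.0258,0],
    [0.05,-0.0215,0],
    [0.022,-0.0095,0],
    [0,0,0],
    [0,0,0]
  ],
  "rotation": [
    [0,0,0],
    [0,0,0],
    [0,0,-0.03],
    [0,0,0],
    [0,0,0]
  ]
}}

```text
clock: 43.1
position: [0.4, 0.2812, 0.201]
tool_rot: [-3.141, 0.001, 1.41]
force: [0.1, -0.1, -0.1]
grip_width: 0.0856
```

```bash
python3 go.py 0.4,0.2815,0.037,81; python3 - <<'E'
from h import *
c=calibration("wrist"); im=grab_frame("wrist"); cv2.imwrite("pics/w12.png",im)
print("pred",px((.4,.2815,.134),c))
hsv=cv2.cvtColor(im,cv2.COLOR_BGR2HSV); m=((hsv[...,0]<8)|(hsv[...,0]>172))&(hsv[...,1]>150)&(hsv[...,2]>60)
n,l,s,ce=cv2.connectedComponentsWithStats(m.astype(np.uint8)); 
for i in range(1,n):
    if s[i,4]>100: print(s[i],ce[i].round(1))
E
```

```text
t 43.1 pos [0.4    0.2812 0.201 ] rpy deg [-1.7997e+02  8.0000e-02  8.0790e+01] F [ 0.1 -0.1 -0.1] w 0.0856 q [-1.17  0.34  0.55  1.96 -0.22  0.91 -0.66]
0.4,0.2815,0.037,81 units [7.00e-04 1.00e-04 2.05e-01] dist 0.205 rz units -0.0011
pred [253.89820967 190.1903583 ]
[238 175  34  33 518] [254.7 188.7]
[ 300  304   48   37 1528] [321.5 321.2]
```

>>> {"method": "move_arm", "body": {
  "jaw": [0,0,0,0,0,0,0],
  "dp": [
    [0,0,0.03],
    [0,0,0.06],
    [0,0,0.06],
    [0,0,0.035],
    [0,0,0.015],
    [0,0,0.004],
    [0,0,0]
  ],
  "rotation": [
    [0,0,0],
    [0,0,0],
    [0,0,0],
    [0,0,0],
    [0,0,0],
    [0,0,0],
    [0,0,0]
  ],
  "squeeze": 40
}}

```text
clock: 44.02
position: [0.4005, 0.2826, 0.0392]
tool_rot: [3.141, -0.001, 1.412]
force: [0.2, 0.1, 1.3]
grip_width: 0.0852
```

>>> {"method": "move_arm", "body": {
  "jaw": [255,255,255,255,255,255,255],
  "dp": [
    [0,0,0],
    [0,0,0],
    [0,0,0],
    [0,0,0],
    [0,0,0],
    [0,0,0],
    [0,0,0]
  ],
  "rotation": [
    [0,0,0],
    [0,0,0],
    [0,0,0],
    [0,0,0],
    [0,0,0],
    [0,0,0],
    [0,0,0]
  ]
}}

```text
clock: 44.9
position: [0.4004, 0.2828, 0.0391]
tool_rot: [3.141, -0.001, 1.413]
force: [-1.5, -0.7, 11.4]
grip_width: 0.0508
```

>>> {"method": "move_arm", "body": {
  "jaw": [255,255,255,255,255,255],
  "dp": [
    [0,0,-0.005],
    [0,0,-0.015],
    [0,0,-0.03],
    [0,0,-0.04],
    [0,0,-0.023],
    [0,0,0]
  ],
  "rotation": [
    [0,0,0],
    [0,0,0],
    [0,0,0],
    [0,0,0],
    [0,0,0],
    [0,0,0]
  ]
}}

```text
clock: 45.65
position: [0.4004, 0.283, 0.1302]
tool_rot: [3.14, -0.002, 1.413]
force: [-0.6, 0.1, -3.2]
grip_width: 0.0505
```

```bash
python3 go.py 0.472,-0.0148,0.127,81
```

```text
t 45.65 pos [0.4004 0.283  0.1302] rpy deg [ 1.7993e+02 -1.2000e-01  8.0960e+01] F [-0.6  0.1 -3.2] w 0.0505 q [-1.12  0.44  0.5   2.03 -0.31  0.74 -0.58]
0.472,-0.0148,0.127,81 units [-0.3536  0.1468  0.0034] dist 0.383 rz units -0.0002
```

>>> {"method": "move_arm", "body": {
  "jaw": [255,255,255,255,255,255,255,255,255,255],
  "dp": [
    [-0.01,0.004,0],
    [-0.025,0.01,0],
    [-0.045,0.019,0],
    [-0.05,0.021,0],
    [-0.05,0.021,0],
    [-0.05,0.021,0],
    [-0.05,0.021,0],
    [-0.043,0.018,0],
    [-0.022,0.009,0],
    [-0.007,0.003,0]
  ],
  "rotation": [
    [0,0,0],
    [0,0,0],
    [0,0,0],
    [0,0,0],
    [0,0,0],
    [0,0,0],
    [0,0,0],
    [0,0,0],
    [0,0,0],
    [0,0,0]
  ]
}}

```text
clock: 46.9
position: [0.4713, -0.0158, 0.1281]
tool_rot: [-3.14, 0.001, 1.41]
force: [0.1, -0.3, -3.3]
grip_width: 0.0507
```

>>> {"method": "move_arm", "body": {
  "jaw": [255,255,255,255,255,255,255,255],
  "dp": [
    [0,0,0.01],
    [0,0,0.03],
    [0,0,0.03],
    [0,0,0.015],
    [0,0,0.007],
    [0,0,0.003],
    [0,0,0.002],
    [0,0,0]
  ],
  "rotation": [
    [0,0,0],
    [0,0,0],
    [0,0,0],
    [0,0,0],
    [0,0,0],
    [0,0,0],
    [0,0,0],
    [0,0,0]
  ]
}}

```text
clock: 47.9
position: [0.4721, -0.0141, 0.0515]
tool_rot: [3.141, -0.0, 1.413]
force: [0.7, 0.5, -2.5]
grip_width: 0.0508
```

```bash
python3 go.py 0.472,-0.0135,0.049,81
```

```text
t 47.9 pos [ 0.4721 -0.0141  0.0515] rpy deg [ 1.7997e+02 -1.0000e-02  8.0950e+01] F [ 0.7  0.5 -2.5] w 0.0508 q [-0.4   0.55  0.41  2.13 -0.42  0.54  0.16]
0.472,-0.0135,0.049,81 units [ 0.0007 -0.0002  0.0031] dist 0.003 rz units -0.0003
```

>>> {"method": "move_arm", "body": {
  "jaw": [255,255,255,255],
  "dp": [
    [0,0,0.001],
    [0,0,0.001],
    [0,0,0.001],
    [0,0,0]
  ],
  "rotation": [
    [0,0,0],
    [0,0,0],
    [0,0,0],
    [0,0,0]
  ]
}}

```text
clock: 48.4
position: [0.4719, -0.0142, 0.0491]
tool_rot: [3.141, -0.0, 1.413]
force: [-2.8, 0.2, 10.2]
grip_width: 0.0502
```

>>> {"method": "move_arm", "body": {
  "jaw": [90,60,0,0,0,0],
  "dp": [
    [0,0,0],
    [0,0,0],
    [0,0,0],
    [0,0,0],
    [0,0,0],
    [0,0,0]
  ],
  "rotation": [
    [0,0,0],
    [0,0,0],
    [0,0,0],
    [0,0,0],
    [0,0,0],
    [0,0,0]
  ]
}}

```text
clock: 49.15
position: [0.4719, -0.0141, 0.0488]
tool_rot: [3.142, 0.0, 1.413]
force: [0.3, 0.1, -0.1]
grip_width: 0.0854
```

>>> {"method": "move_arm", "body": {
  "jaw": [0,0,0,0,0],
  "dp": [
    [0,0,-0.02],
    [0,0,-0.06],
    [0,0,-0.06],
    [0,0,-0.05],
    [0,0,0]
  ],
  "rotation": [
    [0,0,0],
    [0,0,0],
    [0,0,0],
    [0,0,0],
    [0,0,0]
  ]
}}

```text
clock: 49.78
position: [0.4732, -0.0141, 0.2041]
tool_rot: [3.137, -0.002, 1.413]
force: [-1.0, -0.3, 0.4]
grip_width: 0.0859
```

```bash
python3 go.py 0.4195,0.38,0.2,81
```

```text
t 49.77 pos [ 0.4732 -0.0141  0.2041] rpy deg [ 1.7973e+02 -1.3000e-01  8.0940e+01] F [-1.  -0.3  0.4] w 0.0859 q [-0.58  0.31  0.6   2.   -0.22  0.89 -0.01]
0.4195,0.38,0.2,81 units [ 0.476  -0.1438  0.0056] dist 0.497 rz units -0.0003
```

>>> {"method": "move_arm", "body": {
  "jaw": [0,0,0,0,0,0,0,0,0,0],
  "dp": [
    [0.03,-0.009,0],
    [0.05,-0.015,0],
    [0.06,-0.018,0],
    [0.06,-0.018,0],
    [0.06,-0.018,0],
    [0.06,-0.018,0],
    [0.06,-0.018,0],
    [0.056,-0.017,0],
    [0.03,-0.009,0],
    [0.01,-0.003,0]
  ],
  "rotation": [
    [0,0,0],
    [0,0,0],
    [0,0,0],
    [0,0,0],
    [0,0,0],
    [0,0,0],
    [0,0,0],
    [0,0,0],
    [0,0,0],
    [0,0,0]
  ]
}}

```text
clock: 51.02
position: [0.4185, 0.3803, 0.2005]
tool_rot: [-3.141, 0.001, 1.414]
force: [0.3, -0.7, -0.1]
grip_width: 0.0854
```

>>> {"method": "move_arm", "body": {
  "jaw": [0],
  "dp": [
    [0,0,0]
  ],
  "rotation": [
    [0,0,0]
  ]
}}

```text
clock: 51.15
position: [0.4191, 0.3788, 0.2007]
tool_rot: [3.141, 0.001, 1.412]
force: [1.5, -0.6, 0.9]
grip_width: 0.0852
```

```bash
python3 go.py 0.4195,0.38,0.036,81; python3 - <<'E'
from h import *
c=calibration("wrist"); im=grab_frame("wrist")
print("pred nozzle",px((.4195,.38,.134),c))
hsv=cv2.cvtColor(im,cv2.COLOR_BGR2HSV); m=cv2.inRange(hsv,(50,100,20),(85,255,255))
n,l,s,ce=cv2.connectedComponentsWithStats(m)
for i in range(1,n):
    if s[i,4]>200: print(s[i],ce[i].round(1))
cv2.imwrite("pics/w13.png",im)
E
```

```text
t 51.15 pos [0.4191 0.3788 0.2007] rpy deg [1.7999e+02 4.0000e-02 8.0900e+01] F [ 1.5 -0.6  0.9] w 0.0852 q [-1.18  0.46  0.48  1.77 -0.25  0.97 -0.77]
0.4195,0.38,0.036,81 units [1.700e-03 2.000e-04 2.059e-01] dist 0.206 rz units -0.0005
pred nozzle [254.06925471 189.4558892 ]
[ 234  147   46   53 1508] [256.2 171.6]
[ 297  311   49   38 1422] [319.3 327.4]
[237 325  21  16 254] [247.3 332.3]
```

>>> {"method": "move_arm", "body": {
  "jaw": [0,0,0,0,0,0,0],
  "dp": [
    [0.001,0,0.03],
    [0,0,0.06],
    [0,0,0.06],
    [0,0,0.035],
    [0,0,0.015],
    [0,0,0.005],
    [0,0,0]
  ],
  "rotation": [
    [0,0,0],
    [0,0,0],
    [0,0,0],
    [0,0,0],
    [0,0,0],
    [0,0,0],
    [0,0,0]
  ]
}}

```text
clock: 52.08
position: [0.4194, 0.3808, 0.0377]
tool_rot: [3.141, -0.001, 1.412]
force: [-0.1, -0.0, 0.5]
grip_width: 0.0852
```

>>> {"method": "move_arm", "body": {
  "jaw": [255,255,255,255,255,255,255],
  "dp": [
    [0,0,0],
    [0,0,0],
    [0,0,0],
    [0,0,0],
    [0,0,0],
    [0,0,0],
    [0,0,0]
  ],
  "rotation": [
    [0,0,0],
    [0,0,0],
    [0,0,0],
    [0,0,0],
    [0,0,0],
    [0,0,0],
    [0,0,0]
  ]
}}

```text
clock: 52.95
position: [0.4194, 0.3812, 0.0377]
tool_rot: [3.141, -0.001, 1.413]
force: [-0.5, 0.6, 9.6]
grip_width: 0.0505
```

>>> {"method": "move_arm", "body": {
  "jaw": [255,255,255,255,255,255],
  "dp": [
    [0,0,-0.005],
    [0,0,-0.015],
    [0,0,-0.03],
    [0,0,-0.04],
    [0,0,-0.023],
    [0,0,0]
  ],
  "rotation": [
    [0,0,0],
    [0,0,0],
    [0,0,0],
    [0,0,0],
    [0,0,0],
    [0,0,0]
  ]
}}

```text
clock: 53.7
position: [0.4194, 0.3812, 0.1287]
tool_rot: [3.14, -0.002, 1.413]
force: [-0.1, -0.2, -3.9]
grip_width: 0.0505
```

```bash
python3 go.py 0.4825,0.0672,0.129,81
```

```text
t 53.7 pos [0.4194 0.3812 0.1287] rpy deg [ 1.7993e+02 -1.3000e-01  8.0960e+01] F [-0.1 -0.2 -3.9] w 0.0505 q [-1.15  0.55  0.44  1.84 -0.31  0.82 -0.72]
0.4825,0.0672,0.129,81 units [-0.3753  0.1396 -0.001 ] dist 0.4 rz units -0.0002
```

>>> {"method": "move_arm", "body": {
  "jaw": [255,255,255,255,255,255,255,255,255,255],
  "dp": [
    [-0.01,0.004,0],
    [-0.025,0.009,0],
    [-0.045,0.017,0],
    [-0.055,0.02,0],
    [-0.055,0.02,0],
    [-0.055,0.02,0],
    [-0.055,0.02,0],
    [-0.045,0.017,0],
    [-0.023,0.009,0],
    [-0.007,0.003,0]
  ],
  "rotation": [
    [0,0,0],
    [0,0,0],
    [0,0,0],
    [0,0,0],
    [0,0,0],
    [0,0,0],
    [0,0,0],
    [0,0,0],
    [0,0,0],
    [0,0,0]
  ]
}}

```text
clock: 54.95
position: [0.481, 0.0645, 0.1269]
tool_rot: [-3.141, 0.001, 1.41]
force: [-0.7, 0.5, -3.1]
grip_width: 0.0504
```

>>> {"method": "move_arm", "body": {
  "jaw": [255,255,255,255,255,255,255,255],
  "dp": [
    [0,0,0.01],
    [0,0,0.03],
    [0,0,0.03],
    [0,0,0.015],
    [0,0,0.006],
    [0,0,0.003],
    [0,0,0.002],
    [0,0,0]
  ],
  "rotation": [
    [0,0,0],
    [0,0,0],
    [0,0,0],
    [0,0,0],
    [0,0,0],
    [0,0,0],
    [0,0,0],
    [0,0,0]
  ]
}}

```text
clock: 55.95
position: [0.4817, 0.0671, 0.0507]
tool_rot: [3.141, -0.0, 1.413]
force: [0.3, -0.1, -3.0]
grip_width: 0.0507
```

>>> {"method": "move_arm", "body": {
  "jaw": [255,255,255],
  "dp": [
    [0,0,0.001],
    [0,0,0.001],
    [0,0,0]
  ],
  "rotation": [
    [0,0,0],
    [0,0,0],
    [0,0,0]
  ]
}}

```text
clock: 56.32
position: [0.4815, 0.0669, 0.0488]
tool_rot: [-3.142, 0.0, 1.413]
force: [0.1, -0.0, -3.2]
grip_width: 0.05
```

Contact is expected near 0.0475.

>>> {"method": "move_arm", "body": {
  "jaw": [255,255,255],
  "dp": [
    [0,0,0.001],
    [0,0,0.001],
    [0,0,0]
  ],
  "rotation": [
    [0,0,0],
    [0,0,0],
    [0,0,0]
  ]
}}

```text
clock: 56.7
position: [0.4819, 0.0669, 0.0476]
tool_rot: [3.141, -0.0, 1.413]
force: [-1.7, 0.2, 10.0]
grip_width: 0.0502
```

>>> {"method": "move_arm", "body": {
  "jaw": [90,60,0,0,0,0],
  "dp": [
    [0,0,0],
    [0,0,0],
    [0,0,0],
    [0,0,0],
    [0,0,0],
    [0,0,0]
  ],
  "rotation": [
    [0,0,0],
    [0,0,0],
    [0,0,0],
    [0,0,0],
    [0,0,0],
    [0,0,0]
  ]
}}

```text
clock: 57.45
position: [0.4816, 0.0669, 0.0472]
tool_rot: [3.142, 0.0, 1.413]
force: [-0.1, -0.3, -0.7]
grip_width: 0.0856
```

>>> {"method": "move_arm", "body": {
  "jaw": [0,0,0,0,0],
  "dp": [
    [0,0,-0.02],
    [0,0,-0.06],
    [0,0,-0.06],
    [0,0,-0.05],
    [0,0,0]
  ],
  "rotation": [
    [0,0,0],
    [0,0,0],
    [0,0,0],
    [0,0,0],
    [0,0,0]
  ]
}}

```text
clock: 58.08
position: [0.4828, 0.0671, 0.2026]
tool_rot: [3.137, -0.003, 1.413]
force: [0.1, 0.4, -0.8]
grip_width: 0.0855
```

```bash
python3 go.py 0.5274,0.3081,0.2,80
```

```text
t 58.08 pos [0.4828 0.0671 0.2026] rpy deg [ 1.7975e+02 -1.6000e-01  8.0940e+01] F [ 0.1  0.4 -0.8] w 0.0855 q [-0.68  0.32  0.53  1.97 -0.21  0.9  -0.2 ]
0.5274,0.3081,0.2,80 units [0.3062 0.0076 0.0042] dist 0.306 rz units 0.0052
```

>>> {"method": "move_arm", "body": {
  "jaw": [0,0,0,0,0,0,0,0,0],
  "dp": [
    [0.02,0,0],
    [0.04,0.002,0],
    [0.055,0.002,0],
    [0.06,0.002,0],
    [0.06,0.002,0],
    [0.045,0.001,0],
    [0.02,0,0],
    [0.006,0,0],
    [0,0,0]
  ],
  "rotation": [
    [0,0,0],
    [0,0,0],
    [0,0,0],
    [0,0,0],
    [0,0,0],
    [0,0,0],
    [0,0,0],
    [0,0,0.005],
    [0,0,0]
  ]
}}

```text
clock: 59.2
position: [0.5271, 0.3067, 0.199]
tool_rot: [-3.141, 0.001, 1.396]
force: [0.2, -0.6, 0.5]
grip_width: 0.0853
```

```bash
python3 go.py 0.5274,0.3081,0.037,80; python3 - <<'E'
from h import *
c=calibration("wrist"); im=grab_frame("wrist")
print("pred top c",px((.5274,.3081,.116),c),px((.5044,.312,.116),c),px((.55,.304,.116),c))
hsv=cv2.cvtColor(im,cv2.COLOR_BGR2HSV); m=cv2.inRange(hsv,(100,100,20),(125,255,255))
n,l,s,ce=cv2.connectedComponentsWithStats(m)
for i in range(1,n):
    if s[i,4]>200: print(s[i],ce[i].round(1))
E
```

```text
t 59.2 pos [0.5271 0.3067 0.199 ] rpy deg [-1.7998e+02  4.0000e-02  7.9970e+01] F [ 0.2 -0.6  0.5] w 0.0853 q [-0.94  0.53  0.46  1.65 -0.27  1.02 -0.56]
0.5274,0.3081,0.037,80 units [2.000e-03 2.000e-04 2.025e-01] dist 0.202 rz units -0.0001
pred top c [253.99586261 184.19957158] [231.10913568 184.35008112] [276.53492619 184.29889477]
[ 233  139   46   74 2757] [255.2 177.1]
```

>>> {"method": "move_arm", "body": {
  "jaw": [0,0,0,0,0,0,0],
  "dp": [
    [0.001,0,0.03],
    [0,0,0.06],
    [0,0,0.06],
    [0,0,0.035],
    [0,0,0.012],
    [0,0,0.005],
    [0,0,0]
  ],
  "rotation": [
    [0,0,0],
    [0,0,0],
    [0,0,0],
    [0,0,0],
    [0,0,0],
    [0,0,0],
    [0,0,0]
  ]
}}

```text
clock: 60.12
position: [0.5278, 0.3084, 0.0386]
tool_rot: [3.141, -0.001, 1.397]
force: [-0.1, 1.0, -0.4]
grip_width: 0.0854
```

>>> {"method": "move_arm", "body": {
  "jaw": [255,255,255,255,255,255,255],
  "dp": [
    [0,0,0],
    [0,0,0],
    [0,0,0],
    [0,0,0],
    [0,0,0],
    [0,0,0],
    [0,0,0]
  ],
  "rotation": [
    [0,0,0],
    [0,0,0],
    [0,0,0],
    [0,0,0],
    [0,0,0],
    [0,0,0],
    [0,0,0]
  ]
}}

```text
clock: 61.0
position: [0.5275, 0.3086, 0.0382]
tool_rot: [3.141, -0.001, 1.397]
force: [-0.0, 0.3, 7.0]
grip_width: 0.0457
```

>>> {"method": "move_arm", "body": {
  "jaw": [255,255,255,255,255,255],
  "dp": [
    [0,0,-0.005],
    [0,0,-0.015],
    [0,0,-0.03],
    [0,0,-0.04],
    [0,0,-0.023],
    [0,0,0]
  ],
  "rotation": [
    [0,0,0],
    [0,0,0],
    [0,0,0],
    [0,0,0],
    [0,0,0],
    [0,0,0]
  ]
}}

```text
clock: 61.75
position: [0.5278, 0.3088, 0.1291]
tool_rot: [3.14, -0.002, 1.397]
force: [-0.6, 1.1, -4.9]
grip_width: 0.0456
```

```bash
python3 go.py 0.6668,-0.0003,0.129,82
```

```text
t 61.75 pos [0.5278 0.3088 0.1291] rpy deg [ 1.7992e+02 -9.0000e-02  8.0060e+01] F [-0.6  1.1 -4.9] w 0.0456 q [-0.91  0.61  0.43  1.72 -0.32  0.88 -0.52]
0.6668,-0.0003,0.129,82 units [-3.506e-01  2.379e-01 -1.000e-04] dist 0.424 rz units -0.0108
```

>>> {"method": "move_arm", "body": {
  "jaw": [255,255,255,255,255,255,255,255,255,255],
  "dp": [
    [-0.01,0.007,0],
    [-0.025,0.017,0],
    [-0.04,0.027,0],
    [-0.05,0.034,0],
    [-0.05,0.034,0],
    [-0.05,0.034,0],
    [-0.05,0.034,0],
    [-0.045,0.031,0],
    [-0.023,0.015,0],
    [-0.007,0.005,0]
  ],
  "rotation": [
    [0,0,0],
    [0,0,0],
    [0,0,0],
    [0,0,0],
    [0,0,0],
    [0,0,0],
    [0,0,0],
    [0,0,0],
    [0,0,0],
    [0,0,-0.011]
  ]
}}

```text
clock: 63.0
position: [0.6661, -0.002, 0.1269]
tool_rot: [-3.14, 0.001, 1.431]
force: [0.1, 0.4, -3.5]
grip_width: 0.0456
```

>>> {"method": "move_arm", "body": {
  "jaw": [255,255,255,255,255,255,255,255],
  "dp": [
    [0,0,0.01],
    [0,0,0.03],
    [0,0,0.03],
    [0,0,0.015],
    [0,0,0.006],
    [0,0,0.003],
    [0,0,0.002],
    [0,0,0]
  ],
  "rotation": [
    [0,0,0],
    [0,0,0],
    [0,0,0],
    [0,0,0],
    [0,0,0],
    [0,0,0],
    [0,0,0],
    [0,0,0]
  ]
}}

```text
clock: 64.0
position: [0.6666, -0.0003, 0.0516]
tool_rot: [3.141, -0.0, 1.432]
force: [0.8, 1.2, -4.5]
grip_width: 0.0458
```

>>> {"method": "move_arm", "body": {
  "jaw": [255,255,255,255],
  "dp": [
    [0,0,0.001],
    [0,0,0.001],
    [0,0,0.001],
    [0,0,0]
  ],
  "rotation": [
    [0,0,0],
    [0,0,0],
    [0,0,0],
    [0,0,0]
  ]
}}

```text
clock: 64.5
position: [0.6664, -0.0003, 0.0487]
tool_rot: [-3.141, 0.0, 1.432]
force: [-0.1, 0.1, -4.6]
grip_width: 0.0456
```

>>> {"method": "move_arm", "body": {
  "jaw": [255,255],
  "dp": [
    [0,0,0.001],
    [0,0,0]
  ],
  "rotation": [
    [0,0,0],
    [0,0,0]
  ]
}}

```text
clock: 64.75
position: [0.6666, -0.0004, 0.0482]
tool_rot: [3.141, -0.0, 1.432]
force: [-1.4, -0.4, 1.0]
grip_width: 0.0455
```

Contact. Next I release, lift and move aside to check from above.

>>> {"method": "move_arm", "body": {
  "jaw": [90,60,0,0,0,0],
  "dp": [
    [0,0,0],
    [0,0,0],
    [0,0,0],
    [0,0,0],
    [0,0,0],
    [0,0,0]
  ],
  "rotation": [
    [0,0,0],
    [0,0,0],
    [0,0,0],
    [0,0,0],
    [0,0,0],
    [0,0,0]
  ]
}}

```text
clock: 65.5
position: [0.6665, -0.0003, 0.048]
tool_rot: [-3.142, 0.0, 1.432]
force: [-0.3, -0.0, -0.2]
grip_width: 0.0851
```

>>> {"method": "move_arm", "body": {
  "jaw": [0,0,0,0,0],
  "dp": [
    [0,0,-0.02],
    [0,0,-0.06],
    [0,0,-0.06],
    [0,0,-0.06],
    [0,0,0]
  ],
  "rotation": [
    [0,0,0],
    [0,0,0],
    [0,0,0],
    [0,0,0],
    [0,0,0]
  ]
}}

```text
clock: 66.12
position: [0.6682, -0.0007, 0.213]
tool_rot: [3.135, -0.002, 1.431]
force: [0.2, -0.2, -0.6]
grip_width: 0.0852
```

>>> {"method": "move_arm", "body": {
  "jaw": [0,0,0,0,0,0,0,0,0,0],
  "dp": [
    [0.03,-0.01,0],
    [0.05,-0.02,0],
    [0.06,-0.02,0],
    [0.06,-0.02,0],
    [0.06,-0.02,0],
    [0.06,-0.02,0],
    [0.06,-0.02,0],
    [0.05,-0.02,0],
    [0.02,-0.01,0],
    [0,0,0]
  ],
  "rotation": [
    [0,0,0],
    [0,0,0],
    [0,0,0],
    [0,0,0],
    [0,0,0],
    [0,0,0],
    [0,0,0],
    [0,0,0],
    [0,0,0],
    [0,0,0]
  ]
}}

```text
clock: 67.38
position: [0.589, 0.3745, 0.2078]
tool_rot: [-3.141, 0.0, 1.433]
force: [-0.0, -0.5, 0.6]
grip_width: 0.0853
```

```bash
python3 go.py; python3 - <<'E'
from h import *
im=grab_frame("top"); s=grab_frame("scene"); cv2.imwrite("pics/topF.png",im)
o=np.zeros((600,800,3),np.uint8)
def put(a,x,y): o[y:y+a.shape[0],x:x+a.shape[1]]=a
put(crop(im,212,124,306,244,5),0,0); put(crop(im,345,188,410,242,4),480,0); put(s[120:300,60:370],480,230)
cv2.imwrite("pics/final.png",o)
E
```

```text
t 67.38 pos [0.589  0.3745 0.2078] rpy deg [-1.7998e+02  2.0000e-02  8.2110e+01] F [-0.  -0.5  0.6] w 0.0853 q [-0.89  0.67  0.42  1.38 -0.28  1.15 -0.58]
```

View pics/final.png

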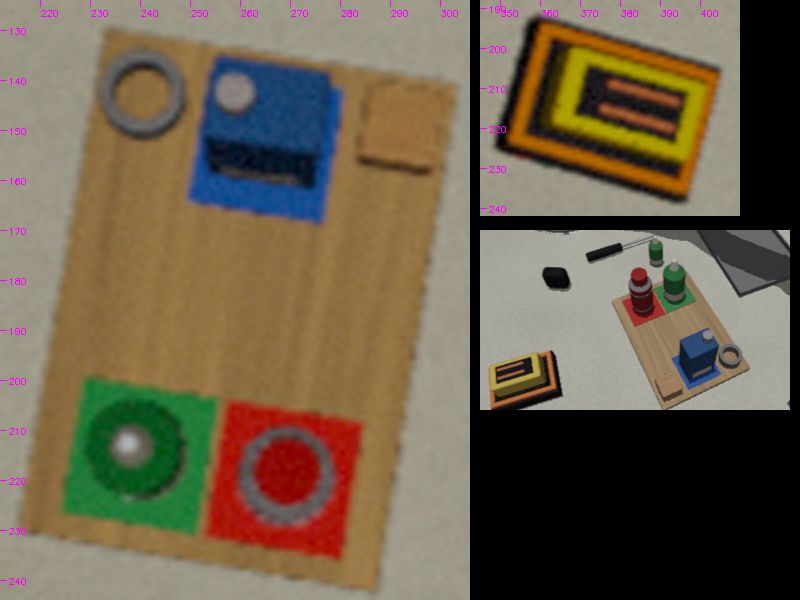

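```bash
python3 - <<'E'
from h import *
c=calibration("top")
f=lambda x,y,z:w((212+x/5,124+y/5),z,c)[:2]
for n,p,m in(("can",f(287,476,.112),(.4703,-.0148)),("bottle",f(134,449,.104),(.4814,.0669)),("tin",f(268.5,106,.126),(.6648,-.0005)),("bat",w((345+(627.5-480)/4,188+104/4),.08,c)[:2],(.4914,-.3209))): print(n,p.round(4),((p-m)*1000).round(1),"mm")
from workcell import workorder
workorder.job_done()
E
```

```text
can [ 0.4682 -0.0161] [-2.1 -1.3] mm
bottle [0.4808 0.0657] [-0.6 -1.2] mm
tin [ 0.6634 -0.0016] [-1.4 -1.1] mm
bat [ 0.4913 -0.3191] [-0.1  1.8] mm
the job is handed in; nothing more can be done
```

The job is done and handed in at about 67 s. The can, bottle and tin went to the tray first, with the battery untouched. The battery was then set in the charger's recess and released, and each container was put back on its own mat. The small green bottle was left alone.

**Last checks:**
- **Containers:** in the final top image the can is 2.5 mm, the bottle 1.3 mm and the tin 1.8 mm from the centre of its mat, and all three are upright.
- **Battery:** it is 1.8 mm from the recess centre and lies flat along the recess. The touchdown height matched the recess floor to within a millimetre.
- **Release:** the gripper is open and clear of everything, with about 0 N on the tool.

**What disagreed or went wrong:**
- **Fingertips:** in the images the open fingertips sat about 40 mm above the reported tool point; the brief accounts for only 13 mm of that.
- **First grasp:** because of this, the first close on the bottle landed on its shoulder. It stayed upright and the force was about 9 N. I reopened, went lower in small force-checked steps, and the remaining grasps worked first time.
- **Camera bias:** the top and wrist cameras differed by about 2 mm in x, which the tolerances cover.

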